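# Release the duty tokens at shift change

## Task

The shift is over: with the hook pick, lift every split retaining ring out of its groove in the blue duty stations by the eye at its end (never with the fingers while it sits in the groove), and lay all the rings in the black tray. Set every duty token, only after its own ring is off, flat and knob up on the narrow red ledge, hang the pick back upright on its stand, and leave the mug and the radio where they are. Some stations may lack a ring or a token.

Things in the scene. Friction and masses are not known exactly. Their poses are not given: they have to be found in the camera images.
- station_red: fixed blue octagonal duty station, 100 mm across flats, 33 mm high, red dot on its back rim. Origin: centre of its underside on the desk, z up. In the middle a well: token seat at z = 18 mm; shoulder at z = 24 mm that carries the ring, in a bore 75 mm wide. A slot 20 mm wide, floor at z = 6 mm, open above, cuts the wall on the station's -x side from bore to outside.
- ring_red: loose steel split ring in the groove of station_red. Origin: centre of underside, z up. 71 mm outside, 55 inside, 5 thick, 50 g, rigid. The split is beside an eye at one end: a flat lug 16 mm wide out along the ring's -x to 50 mm from centre, hole from x = -37 to -46 mm, 9 mm wide, then a 4 mm bar. The ring may be absent.
- token_red: loose red duty token (may be absent) that starts in station_red: disc 60 mm across, 6 mm thick, with a white knob 18 mm across on top, reaching from 6 to 28 mm above the underside; 60 g. Origin: centre of its underside, z up.
- station_green: fixed blue octagonal duty station, 100 mm across flats, 33 mm high, green dot on its back rim. In all else like station_red, with its own ring and token.
- ring_green: loose steel split ring in the groove of station_green. Same as ring_red; may be absent. Seated, a ring lies 4 mm below the station's rim, over the token's edge, its eye in the slot with its underside 24 mm over the desk; only its weight and the bore hold it.
- token_green: loose green duty token (may be absent) that starts in station_green: disc 60 mm across, 6 mm thick, with a white knob 18 mm across on top, reaching from 6 to 28 mm above the underside; 60 g. Origin: centre of its underside, z up.
- station_orange: fixed blue octagonal duty station, 100 mm across flats, 33 mm high, orange dot on its back rim. In all else like station_red, with its own ring and token.
- ring_orange: loose steel split ring in the groove of station_orange. Same as ring_red; may be absent. Hooked by the eye, raised 30 mm there and drawn 15 mm out of the slot, a ring stays propped on the rim with its eye overhanging in front, where fingers can take the eye across its 16 mm width.
- token_orange: loose orange duty token (may be absent) that starts in station_orange: disc 60 mm across, 6 mm thick, with a white knob 18 mm across on top, reaching from 6 to 28 mm above the underside; 60 g. Origin: centre of its underside, z up.
- pick: hook pick, hanging upright, 120 g. Origin: underside of its foot on the shaft's axis, z up. Steel shaft 6 mm square; foot 5 mm wide, 3.5 thick, forward (+x) to x = 14 mm, ending in an upturned nib (x 11 to 14, 4 wide, top at z = 8): 8 mm free between shaft and nib. Black cross bar 20 x 60 mm (long in y), z 75 to 85; yellow grip block 16 x 16 mm, z 85 to 130 mm.
- pick_tip (a point): top of the pick's nib
- stand: fixed pick stand: base 90 mm square, two rails along x, 50 mm long, 10 thick, centred at y = -24 and +24 mm, tops at z = 95 mm, with end stops 8 mm high (38 mm free between). The pick hangs between the rails by its cross bar, its origin above the stand's, 20 mm over the desk, foot to the stand's +x. Origin: centre of the underside.
- tray: loose black open tray, 160 (x) by 190 (y) mm, 30 mm high, walls and floor 4 to 5 mm, 0.6 kg. Origin: centre of its underside.
- ledge: fixed red raised ledge, 34 mm wide (x), 270 mm long (y), its top 60 mm above the desk, on two feet. Origin: on the desk under its centre.
- mug: white mug, 76 mm across, 85 mm high, handle at +y. Origin: centre of the underside. A bystander.
- radio: black handheld radio lying flat, 110 x 55 x 30 mm, aerial to its +x. Origin: centre of the underside. A bystander.
Mind the look-alikes: they are no part of the job. What is shaped like the token_red but grey or pink is not meant.

How it is judged:
By the outcome, as a careful person would: the job done as asked, in the order asked, and still so for the second after the job is handed in, with the robot touching nothing.
Of ring_red, ring_green, ring_orange only 2 to 3 are there at a start; the rules pass over those that are not, and their reading is None.
Of token_red, token_green, token_orange only 2 to 3 are there at a start; the rules pass over those that are not, and their reading is None.
At some moment in a run one of tray may be knocked a few centimetres aside while the robot is not near it.
It also fails if it takes over 210 s, if anything falls off the work surface, if the arm or the gripper's body presses on something with over 40 N, if the wrist force passes 120 N, or if a joint passes its speed limit or range.

## Robot

A 6-joint arm with a two-finger parallel gripper is mounted at the origin on the work surface. World frame = base frame: x ahead of the robot, y to its left, z up, the work surface at z = 0. Lengths are in mm, angles in rad, forces in N, time in s.
With the tool pointing down it reaches from about 400 to 925 mm from the base axis. Payload 12.5 kg.
Tool frame: the origin (TCP) lies midway between the tips of the shut fingers; the grasp point (between the pads) lies 19 mm behind it (env.tcp_to_grasp is the distance from the TCP to the grasp point, in mm); z points along the fingers, y is the line along which they close (so a half turn about z gives the same grasp; the last joint's range is limited). The gripper opens to 95 mm and grips with 3 to 60 N. Pads are 20 mm wide; open, the fingers measure 119 mm over their backs; the gripper's body (75 mm by 180 mm) begins 59 mm behind the grasp point.
Start: joints at [-1.265, 0.491, 1.559, -0, 1.092, -0.106], TCP at [250.186, -572.76, 214.661] pointing down, gripper open.
Joint ranges: [-3.1, 3.1], [-0.84, 2.19], [0.05, 2.79], [-1.13, 4.28], [0.06, 2.93], [-2.69, 2.69]. Speed limits (rad/s): [2.22, 2.22, 2.79, 3.14, 3.14, 3.14].

## Interface

Orientations are given as [roll, pitch, yaw] about the fixed x, y, z axes, in that order (R = Rz(yaw) Ry(pitch) Rx(roll)).
In Python, from cell import env gives the robot as it stands. The module is installed in compiled form; this text tells all that it offers.
- The arm moves only by the tool step_arm, never from a script. Its argument "plan" is a list that holds one entry, the list of rows, each a list of 5 numbers: the shift along the tool's x, y, z in mm, then the turn about the tool's z in degrees, then the opening, from -1 (shut) to 1 (fully open). A call has 1 to 8 rows; each row is the pose to reach, as a shift and turn from the pose commanded when the call began, along the tool's axes at that moment; what a row does not reach only later rows make up. A row lasts 1/12 s, in which the tool goes at most 41.7 mm and 7.16 degrees, less where a joint would pass 70% of its speed; a pose out of reach is approached as far as the arm can. A call with a gripper value outside its range is refused whole. The fingers move at their own pace and stop on an object; the grip force is fixed at half the most. Time passes only in rows, so rows that repeat a pose let the fingers close. It gives the time, the measured TCP pose, the force, the opening and the grip force at its end, in the units of the state.
- env.state(): the state, without advancing time (a new reading comes with each control period).
- env.read_camera(name): name is "scene" or "top"; returns the picture (400x640x3 uint8, blue, green, red); there is no depth.
- env.get_calibration(name): a dict with "K" (3x3 intrinsics, pixels), "D" ([k1, k2, p1, p2, k3] as OpenCV has them; the pictures are not rectified), "extrinsics" (4x4, takes a point from world to camera coordinates). Camera axes: x right, y up, looking along -z (the intrinsics and any distortion apply to the point x, -y, -z); pixel columns grow to the right and rows downward; lengths in mm; the calibration is good to about 2 mm. A picture is of the moment at which its call begins. get_calibration takes no time and is no camera call.
- env.job_done(): hands the job in; it is judged then, once.
The state is a dict: "t": time; "joints": joint angles; "qvel": joint speeds; "tau": joint torques, N m; "eef_pos": TCP position; "tcp_rot": TCP orientation; "ft_force": force on the tool from outside, world axes, zero at the start; "moment": the same for the moment, N m; "opening": opening from 0.0 (shut) to 1.0 (fully open); "grip_force": force on a finger pad.
Only numpy, scipy, OpenCV 4.12 (cv2) and the standard library are available. Lean on these libraries where they do the work, as an engineer would, in place of code of your own. Each camera call takes 0.05 s, during which the arm holds its last target. There are 200 camera calls.

## Working session

There is one attempt and no reset: what is moved stays moved. The work goes in short steps, Python scripts to look and compute and a tool call to move; the robot and the scene stay as the last step left them, time stands still between calls to the robot, and variables do not carry over. Pictures are saved under pics/ and viewed, at most 14 in all, crops included, and the job is handed in when it is done.

Besides the shell and the picture viewer there is one more tool, called after ">>>" as name(argument=value, ...), one argument or row to a line, values as JSON. step_arm: Moves the arm, as the interface text tells. Its arguments: {"type":"object","properties":{"plan":{"type":"array"}},"required":["plan"]}

```bash
mkdir -p pics; cat > h.py <<'E'
import numpy as np, cv2
from cell import env
def snap(n,f):
    im=env.read_camera(n); cv2.imwrite('pics/'+f,im); return im
def ray(n,uv):
    c=env.get_calibration(n);K=np.array(c['K'],float);D=np.array(c['D'],float);E=np.array(c['extrinsics'])
    p=cv2.undistortPoints(np.array(uv,float).reshape(-1,1,2),K,D).reshape(-1,2)
    d=np.c_[p[:,0],-p[:,1],-np.ones(len(p))]
    R=E[:3,:3];o=-R.T@E[:3,3]
    return o,d@R
def at(n,uv,z):
    o,d=ray(n,uv); s=(np.array(z)-o[2])/d[:,2]; return o+d*s[:,None]
def proj(n,P):
    c=env.get_calibration(n);K=np.array(c['K'],float);D=np.array(c['D'],float);E=np.array(c['extrinsics'])
    q=np.array(P,float).reshape(-1,3)@E[:3,:3].T+E[:3,3]
    q=q*[1,-1,-1]
    return cv2.projectPoints(q,np.zeros(3),np.zeros(3),K,D)[0].reshape(-1,2)
E
python3 - <<'E'
from h import *
for n in('scene','top'):
    snap(n,n+'0.png'); o,d=ray(n,[[320,200]]); print(n,o,d, env.get_calibration(n)['K'][0])
print(env.state())
E
```

```text
scene [ 997.36534124 -772.13224053 1034.33485334] [[-0.32529643  0.57162062 -0.75341742]] [450.87811156   0.         317.34635265]
top [ 395.85843651   -7.99690883 1029.73173513] [[ 0.19079948 -0.00232337 -0.9817108 ]] [441.05251063   0.         321.51220986]
{'t': 0.1, 'joints': array([-1.26458473e+00,  4.91487609e-01,  1.55938899e+00, -2.92937326e-05,
        1.09170003e+00, -1.05602780e-01]), 'qvel': array([-2.68565972e-04, -1.03834225e-03, -5.28007559e-05, -9.41351915e-04,
       -7.66981715e-04,  2.04708049e-03]), 'tau': array([ 3.83843580e-03, -6.13622761e+01, -2.58606362e+01,  6.94276462e-02,
        4.70077631e-02, -4.00355214e-05]), 'eef_pos': array([ 250.11766347, -572.53490707,  214.12727042]), 'tcp_rot': array([-3.14061142e+00, -7.78802592e-05,  4.11827850e-01]), 'ft_force': array([-0.02931798,  0.06246927, -0.4167211 ]), 'moment': array([ 0.02118688, -0.03193487,  0.05476179]), 'grip_force': 0.0, 'opening': 1.0018660254458567}
```

View pics/scene0.png

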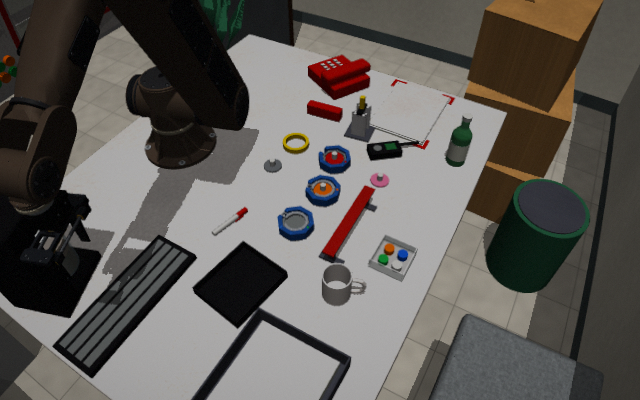

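View pics/top0.png

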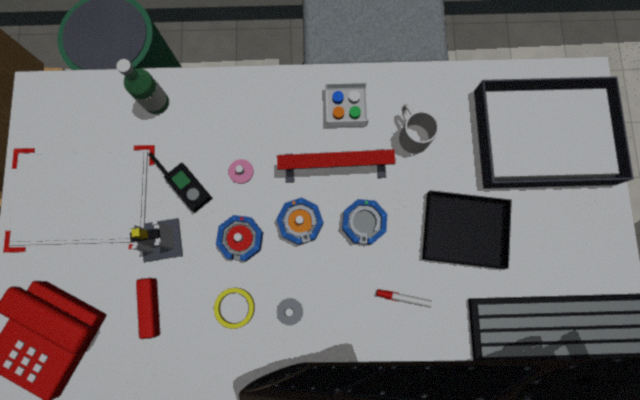

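The stations (top view) are at about (240,238), (300,221) and (364,222), the stand at (160,240), the tray at (467,230) and the ledge at (336,160). I'll enlarge these areas next.

```bash
python3 - <<'E'
import cv2,numpy as np
a=cv2.imread('pics/top0.png');b=cv2.imread('pics/scene0.png')
c=cv2.resize(a[190:270,205:395],None,fx=4.2,fy=4.2,interpolation=cv2.INTER_CUBIC)
d=cv2.resize(a[210:270,120:200],None,fx=4,fy=4,interpolation=cv2.INTER_CUBIC)
e=cv2.resize(b[85:150,330:410],None,fx=3.7,fy=3.7,interpolation=cv2.INTER_CUBIC)
W=np.zeros((c.shape[0]+245,800,3),np.uint8);W[:c.shape[0],:c.shape[1]]=c[:,:800];W[-245:-245+240,:320]=d;W[-245:-245+e.shape[0],330:330+e.shape[1]]=e
print(c.shape);cv2.imwrite('pics/c1.png',W)
f=cv2.resize(b[140:245,270:400],None,fx=5.6,fy=5.6,interpolation=cv2.INTER_CUBIC);cv2.imwrite('pics/c2.png',f)
E
```

```text
(336, 798, 3)
```

View pics/c1.png

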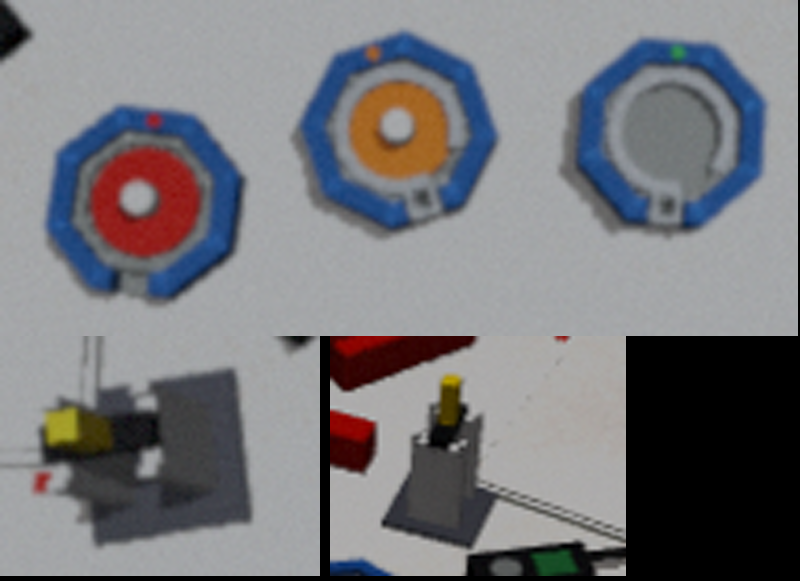

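View pics/c2.png

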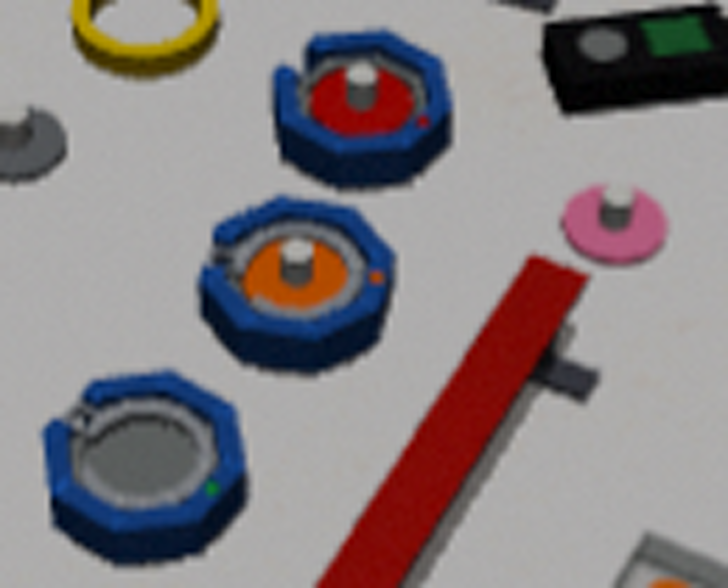

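```bash
python3 - <<'E'
from h import *
C=lambda x,y:[205+(x+.5)/4.2-.5,190+(y+.5)/4.2-.5]
for n,dot,eye in(('red',C(154,121),C(135,284)),('or',C(374,53),C(423,198)),('gr',C(678,52),C(667,206))):
    p=at('top',[dot],[33])[0];q=at('top',[eye],[29 if n!='red' else 6])[0]
    print(n,p.round(1),q.round(1),np.linalg.norm((p-q)[:2]).round(1),'yaw',np.degrees(np.arctan2(*(p-q)[1::-1])).round(1))
S=lambda x,y:[120+(x+.5)/4-.5,210+(y-336+.5)/4-.5]
print('grip',at('top',[S(62,427)],[150]).round(1))
print('base',at('top',[S(235,370),S(252,522),S(98,545)],[5]*3).round(1))
G=[330+(452-330)/3.7,85+(380-336)/3.7]
print('gripscene',at('scene',[G],[150]).round(1))
print('tray',at('top',[[427,193],[511,199],[508,267],[423,260]],[30]*4).round(1))
print('ledge',at('top',[[278,155],[393,150],[394,164],[279,168]],[60]*4).round(1))
E
```

```text
red [551.9 170.6  33. ] [465.8 185.6   6. ] 87.4 yaw -9.9
or [586.1  50.3  33. ] [506.1  25.4  29. ] 83.8 yaw 17.3
gr [ 581.8 -116.1   33. ] [ 497.9 -106.6   29. ] 84.4 yaw -6.5
grip [[511.5 362.3 150. ]]
base [[561.3 323.3   5. ]
 [472.  310.9   5. ]
 [461.4 399.4   5. ]]
gripscene [[516.3 360.  150. ]]
tray [[ 599.5 -258.5   30. ]
 [ 579.8 -451.5   30. ]
 [ 424.7 -428.3   30. ]
 [ 445.8 -238.5   30. ]]
ledge [[ 691.7   82.5   60. ]
 [ 695.9 -180.5   60. ]
 [ 662.8 -180.8   60. ]
 [ 661.    80.6   60. ]]
```

```bash
cat >> h.py <<'E'
def go(x,y,z,yaw=None,p=None):
    "tool-frame shift+turn from pose p (default: measured) to world TCP target; returns new pose"
    if p is None:
        s=env.state(); p=(*s['eef_pos'],np.degrees(s['tcp_rot'][2]))
        print('t %.2f'%s['t'],'pos',np.round(p,1),'F',np.round(s['ft_force'],1),'op',round(s['opening'],3),'grip',round(s['grip_force'],1))
    if yaw is None: yaw=p[3]
    a=np.radians(p[3]);d=np.array([x,y,z])-p[:3]
    X=np.array([np.cos(a),np.sin(a),0]);Y=np.array([np.sin(a),-np.cos(a),0])
    t=(p[3]-yaw+180)%360-180
    print('->',(x,y,z,yaw),'shift',np.round([d@X,d@Y,-d[2]],1),'turn',round(t,1),'rows',int(np.ceil(max(np.linalg.norm(d)/41.7,abs(t)/7.16))))
    return (x,y,z,yaw)
E
python3 - <<'E'
from h import *
p=go(400,-336,240); p=go(550,-100,240,p=p); go(530,130,260,8,p=p)
E
```

```text
t 0.10 pos [ 250.1 -572.5  214.1   23.6] F [-0.   0.1 -0.4] op 1.002 grip 0.0
-> (400, -336, 240, np.float64(23.595997699655218)) shift [ 232.  -156.8  -25.9] turn 0.0 rows 7
-> (550, -100, 240, np.float64(23.595997699655218)) shift [ 231.9 -156.2    0. ] turn 0.0 rows 7
-> (530, 130, 260, 8) shift [  73.7 -218.8  -20. ] turn 15.6 rows 6
```

>>> step_arm(
  plan=[
    [[232,-157,-26,0,1],[232,-157,-26,0,1],[232,-157,-26,0,1],[232,-157,-26,0,1],[232,-157,-26,0,1],[232,-157,-26,0,1],[232,-157,-26,0,1],[232,-157,-26,0,1]],
  ],
)

```text
t: 0.77
eef_pos: [402.0, -331.9, 241.3]
tcp_rot: [-3.141, -0.001, 0.416]
ft_force: [0.2, -1.2, -0.5]
opening: 0.998
grip_force: 0.0
```

>>> step_arm(
  plan=[
    [[232,-156,0,0,1],[232,-156,0,0,1],[232,-156,0,0,1],[232,-156,0,0,1],[232,-156,0,0,1],[232,-156,0,0,1],[232,-156,0,0,1],[232,-156,0,0,1]],
  ],
)

```text
t: 1.43
eef_pos: [552.1, -96.5, 240.2]
tcp_rot: [-3.141, -0.0, 0.416]
ft_force: [-0.2, -0.1, -0.0]
opening: 0.999
grip_force: 0.0
```

>>> step_arm(
  plan=[
    [[74,-219,-20,8,1],[74,-219,-20,15.6,1],[74,-219,-20,15.6,1],[74,-219,-20,15.6,1],[74,-219,-20,15.6,1],[74,-219,-20,15.6,1],[74,-219,-20,15.6,1],[74,-219,-20,15.6,1]],
  ],
)

```text
t: 2.1
eef_pos: [530.1, 130.8, 260.4]
tcp_rot: [3.141, 0.0, 0.142]
ft_force: [-0.6, 0.3, 0.3]
opening: 0.999
grip_force: 0.0
```

```bash
python3 - <<'E'
from h import *
p=go(513,361.5,200,8); snap('top','t1.png');snap('scene','s1.png')
E
```

```text
t 2.10 pos [530.1 130.8 260.4   8.1] F [-0.6  0.3  0.3] op 0.999 grip 0.0
-> (513, 361.5, 200, 8) shift [  15.8 -230.8   60.4] turn 0.1 rows 6
```

>>> step_arm(
  plan=[
    [[16,-231,60,0,0],[16,-231,60,0,0],[16,-231,60,0,0],[16,-231,60,0,0],[16,-231,60,0,0],[16,-231,60,0,0],[16,-231,60,0,0],[16,-231,60,0,0]],
  ],
)

```text
t: 2.87
eef_pos: [514.2, 360.8, 199.4]
tcp_rot: [3.141, 0.002, 0.14]
ft_force: [0.9, -0.1, -0.1]
opening: 0.52
grip_force: 0.0
```

```bash
python3 - <<'E'
from h import *
p=go(513,361.5,112,8); im=snap('scene','s2.png'); im2=snap('top','t2.png')
a=cv2.resize(im[60:150,320:420],None,fx=4,fy=4,interpolation=cv2.INTER_CUBIC)
b=cv2.resize(im2[190:280,100:200],None,fx=4,fy=4,interpolation=cv2.INTER_CUBIC)
cv2.imwrite('pics/c3.png',np.hstack([a,b]))
E
```

```text
t 2.87 pos [514.2 360.8 199.4   8. ] F [ 0.9 -0.1 -0.1] op 0.52 grip 0.0
-> (513, 361.5, 112, 8) shift [-1.1 -0.9 87.4] turn 0.0 rows 3
```

View pics/c3.png

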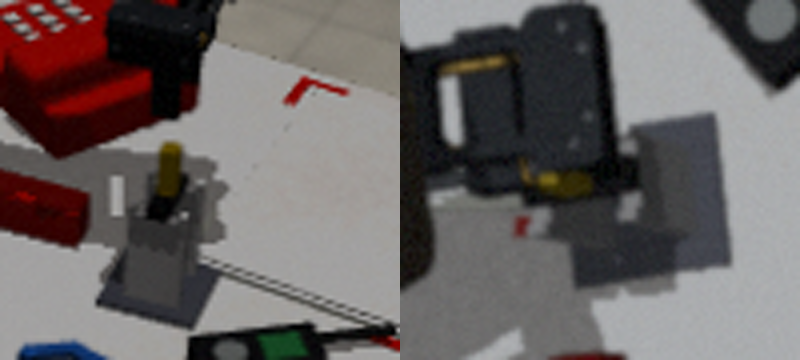

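The stand crop shows the pick's yellow grip under the open fingers, lined up to a few mm. I'll lower and close.

>>> step_arm(
  plan=[
    [[-1,-1,40,0,0],[-1,-1,75,0,0],[-1,-1,87,0,0],[-1,-1,87,0,0],[-1,-1,87,0,-0.4],[-1,-1,87,0,-1],[-1,-1,87,0,-1],[-1,-1,87,0,-1]],
  ],
)

```text
t: 3.63
eef_pos: [513.5, 362.1, 115.2]
tcp_rot: [-3.141, -0.002, 0.139]
ft_force: [-0.8, -0.1, 0.5]
opening: 0.276
grip_force: 0.0
```

>>> step_arm(
  plan=[
    [[0,0,0,0,-1],[0,0,0,0,-1],[0,0,0,0,-1],[0,0,0,0,-1]],
  ],
)

```text
t: 3.97
eef_pos: [513.1, 362.1, 114.5]
tcp_rot: [-3.141, -0.001, 0.14]
ft_force: [-1.7, -0.2, 7.2]
opening: 0.168
grip_force: 30.0
```

>>> step_arm(
  plan=[
    [[0,0,-20,0,-1],[0,0,-50,0,-1],[0,0,-90,0,-1],[0,0,-130,0,-1],[0,0,-130,0,-1],[0,0,-130,0,-1]],
  ],
)

```text
t: 4.47
eef_pos: [513.3, 362.3, 245.7]
tcp_rot: [-3.14, -0.004, 0.14]
ft_force: [-0.2, 0.3, -2.9]
opening: 0.168
grip_force: 30.0
```

```bash
python3 - <<'E'
from h import *
p=go(513,361.5,240,8); im=snap('scene','s3.png'); im2=snap('top','t3.png')
s=env.state();q=s['eef_pos']; a=np.radians(8)
P=[q+[0,0,-94.5]+np.array([np.cos(a),np.sin(a),0])*r+[0,0,h] for r,h in((0,0),(14,0),(14,8),(-14,8))]
u=proj('scene',P);print(u.round(1));c=u[0].astype(int);print(c)
x0,y0=c-[40,55];a=cv2.resize(im[y0:y0+75,x0:x0+80],None,fx=8,fy=8,interpolation=cv2.INTER_CUBIC)
print(x0,y0);cv2.imwrite('pics/c4.png',a)
E
```

```text
t 4.47 pos [513.3 362.3 245.7   8. ] F [-0.2  0.3 -2.9] op 0.168 grip 30.0
-> (513, 361.5, 240, 8) shift [-0.4  0.7  5.7] turn 0.0 rows 1
[[362.   96.8]
 [366.1  97.7]
 [366.3  95.7]
 [358.2  93.8]]
[362  96]
322 41
```

View pics/c4.png

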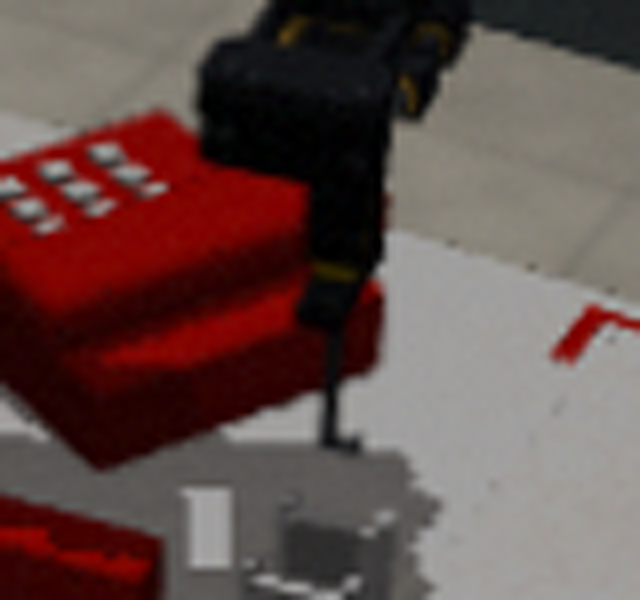

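The foot points to stand +x, away from the robot, with the tip where predicted to within about 1 px (crop 328–355,443). Next I'll go in front of the orange slot.

```bash
python3 - <<'E'
from h import *
p=go(488,190,240,12);p=go(464.5,12.4,230,17.3,p=p);p=go(464.5,12.4,104,17.3,p=p)
E
```

```text
t 4.57 pos [512.3 361.7 242.5   8. ] F [-0.2 -0.4 -2.1] op 0.166 grip 30.0
-> (488, 190, 240, 12) shift [-48.  166.6   2.5] turn -4.0 rows 5
-> (464.5, 12.4, 230, 17.3) shift [-59.9 168.8  10. ] turn -5.3 rows 5
-> (464.5, 12.4, 104, 17.3) shift [  0.   0. 126.] turn 0.0 rows 4
```

>>> step_arm(
  plan=[
    [[-48,167,2,-4,-1],[-48,167,2,-4,-1],[-48,167,2,-4,-1],[-48,167,2,-4,-1],[-48,167,2,-4,-1],[-48,167,2,-4,-1],[-48,167,2,-4,-1]],
  ],
)

```text
t: 5.15
eef_pos: [488.6, 189.8, 240.7]
tcp_rot: [-3.141, 0.001, 0.208]
ft_force: [0.5, 0.8, -1.2]
opening: 0.166
grip_force: 30.0
```

>>> step_arm(
  plan=[
    [[-60,169,10,-5,-1],[-60,169,10,-5,-1],[-60,169,10,-5,-1],[-60,169,10,-5,-1],[-60,169,10,-5,-1],[-60,169,10,-5,-1],[-60,169,10,-5,-1],[-60,169,10,-5,-1]],
  ],
)

```text
t: 5.82
eef_pos: [465.4, 13.4, 231.3]
tcp_rot: [-3.141, 0.0, 0.298]
ft_force: [-0.0, 0.2, -0.3]
opening: 0.168
grip_force: 30.0
```

>>> step_arm(
  plan=[
    [[0,0,40,0,-1],[0,0,80,0,-1],[0,0,110,0,-1],[0,0,126,0,-1],[0,0,126,0,-1],[0,0,126,0,-1]],
  ],
)

```text
t: 6.32
eef_pos: [465.1, 13.3, 105.3]
tcp_rot: [-3.141, 0.001, 0.298]
ft_force: [-0.1, -0.7, -0.1]
opening: 0.171
grip_force: 30.0
```

```bash
python3 - <<'E'
from h import *
p=go(464.5,12.4,104,17.3); im=snap('scene','s5.png'); im2=snap('top','t5.png')
s=env.state();q=s['eef_pos']; a=s['tcp_rot'][2];print(q.round(1),a)
P=[q+[0,0,-94.5]+np.array([np.cos(a),np.sin(a),0])*r+[0,0,h] for r,h in((0,0),(14,0),(12.5,8))]
for n,i in(('scene',im),('top',im2)):
  u=proj(n,P);e=proj(n,[[506.1,25.4,29]]);c=((u[0]+e[0])/2).astype(int);x0,y0=c-[35,28]
  print(n,x0,y0,((u-[x0,y0])*10).round(),((e-[x0,y0])*10).round())
  cv2.imwrite('pics/c5%s.png'%n,cv2.resize(i[y0:y0+56,x0:x0+70],None,fx=10,fy=10,interpolation=cv2.INTER_CUBIC))
E
```

```text
t 6.32 pos [465.1  13.3 105.3  17.1] F [-0.1 -0.7 -0.1] op 0.171 grip 30.0
-> (464.5, 12.4, 104, 17.3) shift [-0.9  0.7  1.3] turn -0.2 rows 1
[465.8  12.8 106.7] 0.2978395723309526
scene 267 158 [[291. 292.]
 [335. 299.]
 [329. 280.]] [[423. 275.]]
top 273 217 [[385. 379.]
 [366. 321.]
 [367. 324.]] [[323. 198.]]
```

View pics/c5scene.png

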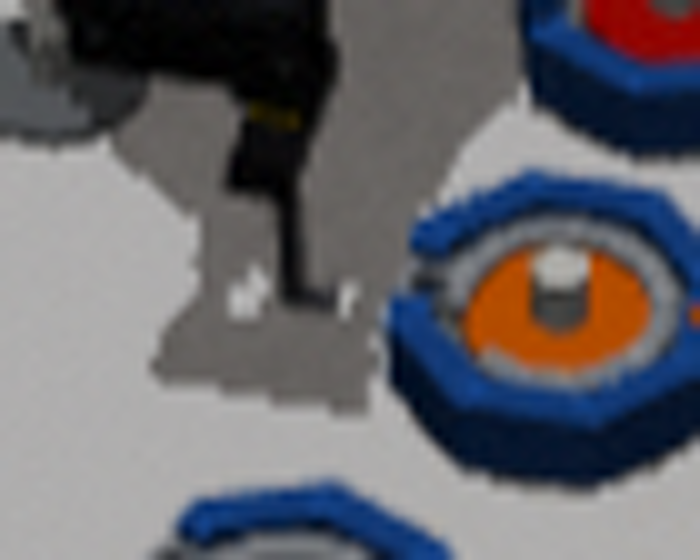

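View pics/c5top.png

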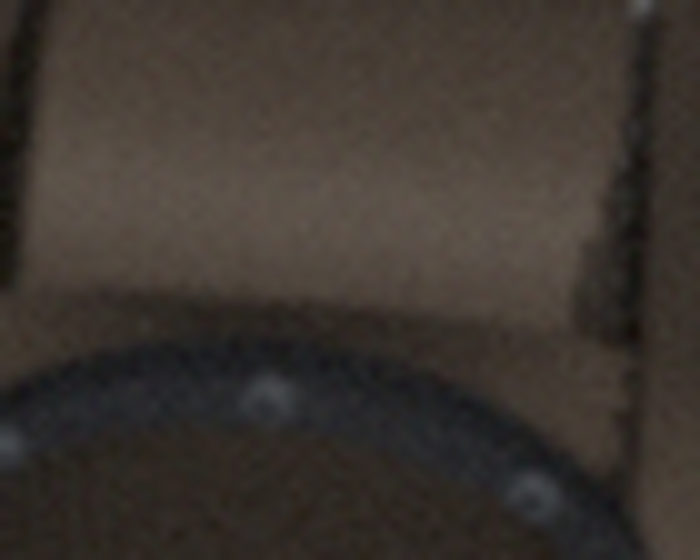

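```bash
python3 - <<'E'
from h import *
e=at('scene',[[267+43,158+28]],[29])[0];print(e.round(1))
h=(e+[506.1,25.4,29])/2;a=np.radians(17.3);d=np.array([np.cos(a),np.sin(a)])
print('hole',h.round(1))
for r in(-33,-13.5): # pick origin relative to hole centre along station x  (-13.5 = engaged)
    q=h[:2]+d*r; go(q[0].round(1),q[1].round(1),104,17.3)
E
```

```text
[508.9  24.8  29. ]
hole [507.5  25.1  29. ]
t 6.42 pos [465.8  12.8 106.7  17.1] F [ 0.3  0.4 -0.7] op 0.163 grip 30.0
-> (np.float64(476.0), np.float64(15.3), 104, 17.3) shift [10.5  0.6  2.7] turn -0.2 rows 1
t 6.42 pos [465.8  12.8 106.7  17.1] F [ 0.3  0.4 -0.7] op 0.163 grip 30.0
-> (np.float64(494.6), np.float64(21.1), 104, 17.3) shift [30.   0.5  2.7] turn -0.2 rows 1
```

>>> step_arm(
  plan=[
    [[0,0.5,2,0,-1],[10,0.5,2,0,-1],[18,0.5,2,0,-1],[24,0.5,2,0,-1],[27,0.5,2,0,-1],[28,0.5,2,0,-1],[28,0.5,2,0,-1]],
  ],
)

```text
t: 7.0
eef_pos: [492.1, 19.9, 103.5]
tcp_rot: [3.142, 0.0, 0.297]
ft_force: [-0.1, 1.2, -1.9]
opening: 0.165
grip_force: 30.0
```

>>> step_arm(
  plan=[
    [[2,0,0,0,-1],[2,0,0,0,-1],[2,0,0,0,-1]],
  ],
)

```text
t: 7.25
eef_pos: [493.7, 20.3, 103.6]
tcp_rot: [3.142, 0.0, 0.297]
ft_force: [0.1, 0.5, -1.1]
opening: 0.166
grip_force: 30.0
```

>>> step_arm(
  plan=[
    [[2,0,0,0,-1],[2,0,0,0,-1],[2,0,0,0,-1]],
  ],
)

```text
t: 7.5
eef_pos: [495.8, 21.0, 103.6]
tcp_rot: [3.141, -0.0, 0.297]
ft_force: [-0.1, -0.1, -2.0]
opening: 0.166
grip_force: 30.0
```

>>> step_arm(
  plan=[
    [[1.5,0,0,0,-1],[1.5,0,0,0,-1],[1.5,0,0,0,-1]],
  ],
)

```text
t: 7.75
eef_pos: [497.1, 21.4, 103.6]
tcp_rot: [-3.142, 0.0, 0.297]
ft_force: [-2.1, 0.0, -0.8]
opening: 0.167
grip_force: 30.0
```

>>> step_arm(
  plan=[
    [[1.5,0,0,0,-1],[1.5,0,0,0,-1],[1.5,0,0,0,-1]],
  ],
)

```text
t: 8.0
eef_pos: [498.0, 21.8, 103.5]
tcp_rot: [-3.141, 0.001, 0.297]
ft_force: [-4.5, -1.8, 2.0]
opening: 0.167
grip_force: 30.0
```

>>> step_arm(
  plan=[
    [[1.5,0,0,0,-1],[1.5,0,0,0,-1],[1.5,0,0,0,-1]],
  ],
)

```text
t: 8.25
eef_pos: [499.7, 22.3, 103.5]
tcp_rot: [-3.141, 0.001, 0.297]
ft_force: [-3.9, -2.1, 0.6]
opening: 0.167
grip_force: 30.0
```

>>> step_arm(
  plan=[
    [[-2,0,0,0,-1],[-2,0,0,0,-1],[-2,0,-5,0,-1],[-2,0,-9,0,-1],[-2,0,-13,0,-1],[-2,0,-16,0,-1],[-2,0,-16,0,-1]],
  ],
)

```text
t: 8.83
eef_pos: [498.6, 21.7, 120.5]
tcp_rot: [3.141, -0.001, 0.297]
ft_force: [-0.1, 0.3, -1.0]
opening: 0.167
grip_force: 30.0
```

```bash
cat >> h.py <<'E'
def crop(n,P,f,w=70,hh=56,k=10):
    im=env.read_camera(n);x0,y0=proj(n,[P])[0].astype(int)-[w//2,hh//2]
    x0,y0=max(x0,0),max(y0,0)
    print(n,x0,y0,k);cv2.imwrite('pics/'+f,cv2.resize(im[y0:y0+hh,x0:x0+w],None,fx=k,fy=k,interpolation=cv2.INTER_CUBIC))
E
python3 - <<'E'
from h import *
go(490,20,120); crop('scene',[520,30,35],'c6.png')
E
```

```text
t 8.83 pos [498.6  21.7 120.5  17. ] F [-0.1  0.3 -1. ] op 0.167 grip 30.0
-> (490, 20, 120, np.float64(16.998228133648883)) shift [-8.7 -0.9  0.5] turn 0.0 rows 1
scene 278 156 10
```

View pics/c6.png

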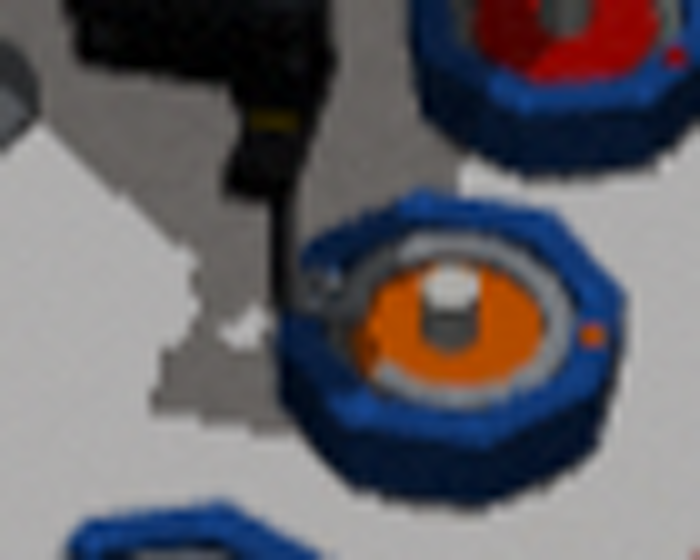

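The eye has risen with the pick and the ring is tilted near crop (325,290). I'll keep lifting and draw it out.

>>> step_arm(
  plan=[
    [[0,0,-6,0,-1],[0,0,-12,0,-1],[-1,0,-18,0,-1],[-2,0,-24,0,-1],[-2,0,-24,0,-1],[-2,0,-24,0,-1]],
  ],
)

```text
t: 9.38
eef_pos: [496.3, 21.1, 144.1]
tcp_rot: [3.141, -0.001, 0.297]
ft_force: [-0.3, -0.2, -1.7]
opening: 0.169
grip_force: 30.0
```

```bash
python3 - <<'E'
from h import *
go(490,20,120); crop('scene',[520,30,35],'c7.png',60,50)
E
```

```text
t 9.38 pos [496.3  21.1 144.1  17. ] F [-0.3 -0.2 -1.7] op 0.169 grip 30.0
-> (490, 20, 120, np.float64(16.99286497587237)) shift [-6.3 -0.8 24.1] turn 0.0 rows 1
scene 283 159 10
```

View pics/c7.png

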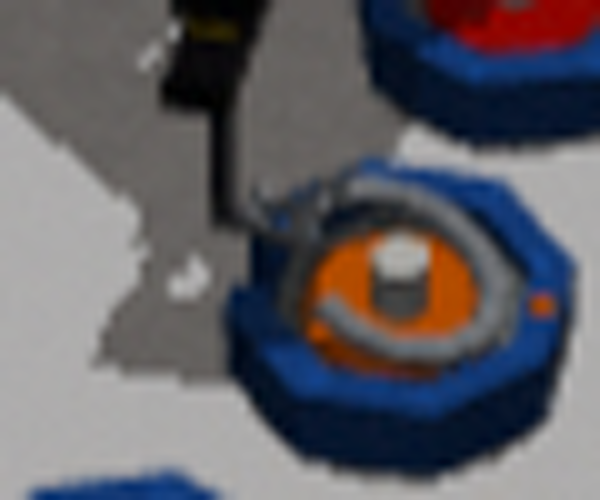

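>>> step_arm(
  plan=[
    [[-4,0,0,0,-1],[-8,0,0,0,-1],[-12,0,0,0,-1],[-16,0,0,0,-1],[-16,0,0,0,-1],[-16,0,6,0,-1],[-16,0,12,0,-1],[-16,0,15,0,-1]],
  ],
)

```text
t: 10.1
eef_pos: [480.6, 16.5, 127.6]
tcp_rot: [-3.141, 0.001, 0.297]
ft_force: [-0.4, 0.4, -1.2]
opening: 0.164
grip_force: 30.0
```

```bash
python3 - <<'E'
from h import *
go(490,20,120); crop('scene',[510,27,40],'c8.png',60,50)
E
```

```text
t 10.10 pos [480.6  16.5 127.6  17. ] F [-0.4  0.4 -1.2] op 0.164 grip 30.0
-> (490, 20, 120, np.float64(16.991581435655476)) shift [10.  -0.7  7.6] turn 0.0 rows 1
scene 280 158 10
```

View pics/c8.png

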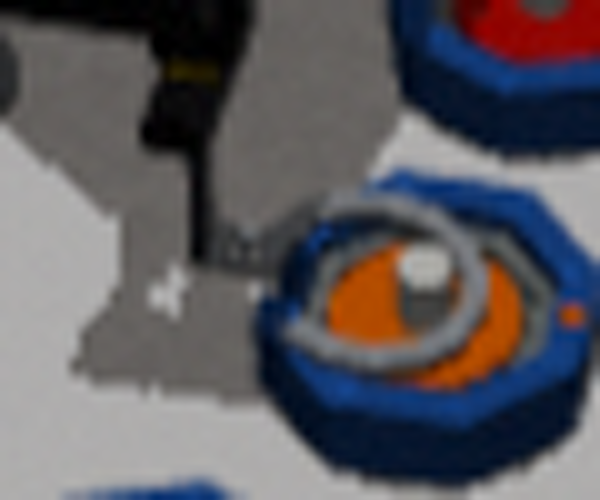

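>>> step_arm(
  plan=[
    [[0,0,7,0,-1],[0,0,14,0,-1],[0,0,16,0,-1],[0,0,16,0,-1],[-10,0,16,0,-1],[-20,0,16,0,-1],[-26,0,16,0,-1],[-26,0,16,0,-1]],
  ],
)

```text
t: 10.82
eef_pos: [454.4, 8.5, 112.9]
tcp_rot: [-3.141, 0.001, 0.296]
ft_force: [0.5, 0.1, -1.3]
opening: 0.168
grip_force: 30.0
```

```bash
python3 - <<'E'
from h import *
e=at('scene',[[284.3,215.4]],[29])[0];print(e.round(1))
h=(e+[497.9,-106.6,29])/2;y=-6.5;a=np.radians(y);d=np.array([np.cos(a),np.sin(a)])
print('hole',h.round(1))
q=h[:2]+d*-45;q=q.round(1)
s=env.state()['eef_pos']
p=go(s[0],s[1],160);p=go(*q,160,y,p=p);p=go(*q,104,y,p=p);q=(h[:2]+d*-13.5).round(1);p=go(*q,104,y,p=p);
E
```

```text
[ 503.  -111.2   29. ]
hole [ 500.5 -108.9   29. ]
t 10.82 pos [454.4   8.5 112.9  17. ] F [ 0.5  0.1 -1.3] op 0.168 grip 30.0
-> (np.float64(454.43312878571334), np.float64(8.53578163029346), 160, np.float64(16.965673020863104)) shift [  0.    0.  -47.1] turn 0.0 rows 2
-> (np.float64(455.7), np.float64(-103.8), 160, -6.5) shift [-31.6 107.8  -0. ] turn 23.5 rows 4
-> (np.float64(455.7), np.float64(-103.8), 104, -6.5) shift [ 0.  0. 56.] turn 0.0 rows 2
-> (np.float64(487.0), np.float64(-107.4), 104, -6.5) shift [31.5  0.  -0. ] turn 0.0 rows 1
```

>>> step_arm(
  plan=[
    [[0,0,-40,0,-1],[-10,30,-47,6,-1],[-32,108,-47,12,-1],[-32,108,-47,18,-1],[-32,108,-47,23.5,-1],[-32,108,-47,23.5,-1],[-32,108,-47,23.5,-1],[-32,108,-47,23.5,-1]],
  ],
)

```text
t: 11.48
eef_pos: [456.8, -103.0, 159.7]
tcp_rot: [-3.142, 0.0, -0.11]
ft_force: [-0.2, -0.7, -1.4]
opening: 0.17
grip_force: 30.0
```

>>> step_arm(
  plan=[
    [[0,0,30,0,-1],[0,0,56,0,-1],[0,0,56,0,-1],[0,0,56,0,-1],[0,0,56,0,-1]],
  ],
)

```text
t: 11.9
eef_pos: [457.5, -103.3, 104.6]
tcp_rot: [3.141, -0.001, -0.111]
ft_force: [-0.2, 0.3, -1.9]
opening: 0.167
grip_force: 30.0
```

```bash
python3 - <<'E'
from h import *
s=env.state();q=s['eef_pos']; a=s['tcp_rot'][2];print(q.round(1),a)
P=[q+[0,0,-93.7]+np.array([np.cos(a),np.sin(a),0])*r+[0,0,h] for r,h in((0,0),(14,0),(12.5,8))]
crop('scene',[495,-107,25],'c9.png',56,48,12)
print(proj('scene',P).round(1), proj('scene',[[497.9,-106.6,29],[539.1,-111.3,33],[581.8,-116.1,33]]).round(1))
E
```

```text
[ 457.5 -103.3  104.6] -0.11147276501827985
scene 254 190 12
[[273.1 211.6]
 [276.8 213.7]
 [276.2 211.8]] [[283.7 213.7]
 [294.9 219.4]
 [306.9 226.4]]
```

View pics/c9.png

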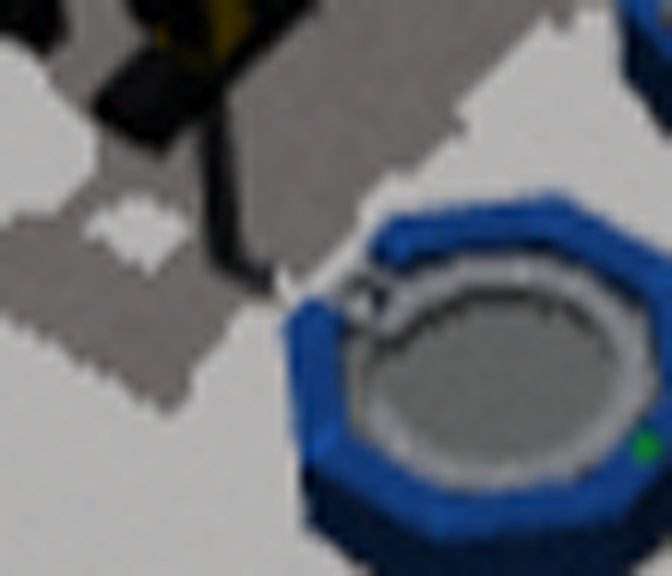

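Shaft tip is seen at px (273.0,211.5) and the hole at about (284.1,214.4); both agree with prediction, and laterally it is aligned. I'll advance.

>>> step_arm(
  plan=[
    [[10,0,0,0,-1],[18,0,0,0,-1],[24,0,0,0,-1],[27,0,0,0,-1],[28,0,0,0,-1],[28,0,0,0,-1],[28,0,0,0,-1]],
  ],
)

```text
t: 12.53
eef_pos: [484.6, -106.9, 103.5]
tcp_rot: [-3.142, 0.0, -0.114]
ft_force: [-0.7, 0.7, -0.6]
opening: 0.168
grip_force: 30.0
```

>>> step_arm(
  plan=[
    [[2,0,0,0,-1],[2,0,0,0,-1],[2,0,0,0,-1]],
  ],
)

```text
t: 12.78
eef_pos: [486.8, -107.2, 103.6]
tcp_rot: [3.142, -0.0, -0.114]
ft_force: [-0.2, -0.1, -1.3]
opening: 0.167
grip_force: 30.0
```

>>> step_arm(
  plan=[
    [[1.5,0,0,0,-1],[1.5,0,0,0,-1],[1.5,0,0,0,-1]],
  ],
)

```text
t: 13.03
eef_pos: [488.3, -107.4, 103.6]
tcp_rot: [3.142, -0.0, -0.114]
ft_force: [-0.3, -0.7, -0.9]
opening: 0.167
grip_force: 30.0
```

>>> step_arm(
  plan=[
    [[1.5,0,0,0,-1],[1.5,0,0,0,-1],[1.5,0,0,0,-1]],
  ],
)

```text
t: 13.28
eef_pos: [489.9, -107.5, 103.6]
tcp_rot: [3.142, -0.0, -0.114]
ft_force: [-0.3, -0.1, -1.8]
opening: 0.167
grip_force: 30.0
```

>>> step_arm(
  plan=[
    [[1.5,0,0,0,-1],[1.5,0,0,0,-1],[1.5,0,0,0,-1]],
  ],
)

```text
t: 13.53
eef_pos: [491.1, -107.6, 103.6]
tcp_rot: [-3.142, 0.001, -0.114]
ft_force: [-0.9, -0.3, -0.3]
opening: 0.168
grip_force: 30.0
```

>>> step_arm(
  plan=[
    [[1.5,0,0,0,-1],[1.5,0,0,0,-1],[1.5,0,0,0,-1]],
  ],
)

```text
t: 13.78
eef_pos: [492.2, -107.7, 103.5]
tcp_rot: [-3.141, 0.002, -0.113]
ft_force: [-5.7, -0.2, 0.6]
opening: 0.167
grip_force: 30.0
```

Contact. I'll back off 2 mm and lift.

>>> step_arm(
  plan=[
    [[-2,0,0,0,-1],[-2,0,0,0,-1],[-2,0,-5,0,-1],[-2,0,-9,0,-1],[-2,0,-13,0,-1],[-2,0,-18,0,-1],[-2,0,-24,0,-1],[-2,0,-24,0,-1]],
  ],
)

```text
t: 14.45
eef_pos: [491.3, -107.8, 128.9]
tcp_rot: [3.141, -0.002, -0.113]
ft_force: [0.7, 0.3, -0.9]
opening: 0.167
grip_force: 30.0
```

>>> step_arm(
  plan=[
    [[0,0,-6,0,-1],[-1,0,-12,0,-1],[-2,0,-16,0,-1],[-2,0,-16,0,-1],[-2,0,-16,0,-1]],
  ],
)

```text
t: 14.87
eef_pos: [488.8, -107.4, 143.9]
tcp_rot: [3.141, -0.0, -0.114]
ft_force: [0.5, 0.8, -0.6]
opening: 0.169
grip_force: 30.0
```

```bash
python3 - <<'E'
from h import *
go(490,20,120); crop('scene',[505,-108,40],'c10.png',60,50)
E
```

```text
t 14.87 pos [ 488.8 -107.4  143.9   -6.5] F [ 0.5  0.8 -0.6] op 0.169 grip 30.0
-> (490, 20, 120, np.float64(-6.507722470965548)) shift [ -13.2 -126.7   23.9] turn 0.0 rows 4
scene 255 187 10
```

View pics/c10.png

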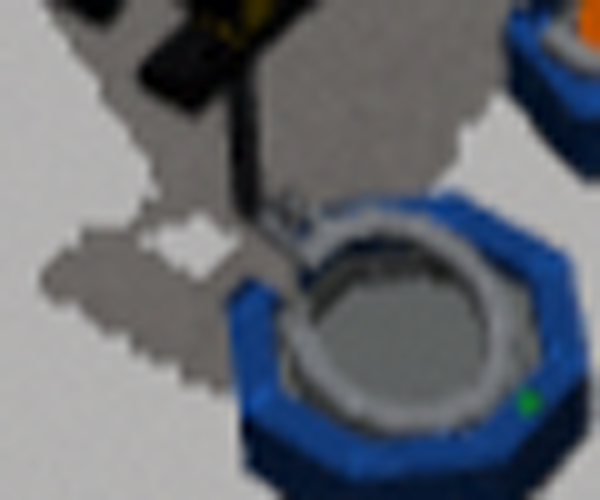

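Green ring is hooked and raised (hole at crop (290,215)). I'll draw it out, lower it and retreat.

>>> step_arm(
  plan=[
    [[-4,0,0,0,-1],[-8,0,0,0,-1],[-12,0,0,0,-1],[-16,0,0,0,-1],[-16,0,0,0,-1],[-16,0,6,0,-1],[-16,0,12,0,-1],[-16,0,15,0,-1]],
  ],
)

```text
t: 15.58
eef_pos: [472.7, -105.5, 127.7]
tcp_rot: [-3.141, 0.001, -0.114]
ft_force: [0.5, -0.7, -1.1]
opening: 0.168
grip_force: 30.0
```

>>> step_arm(
  plan=[
    [[0,0,7,0,-1],[0,0,14,0,-1],[0,0,16,0,-1],[0,0,16,0,-1],[-10,0,16,0,-1],[-20,0,16,0,-1],[-26,0,16,0,-1],[-26,0,16,0,-1]],
  ],
)

```text
t: 16.25
eef_pos: [445.4, -102.3, 112.9]
tcp_rot: [-3.142, 0.001, -0.114]
ft_force: [0.8, -0.4, -2.0]
opening: 0.161
grip_force: 30.0
```

```bash
python3 - <<'E'
from h import *
p=go(446,-104,240); p=go(488,190,240,5,p=p); p=go(512.8,361.8,243,8,p=p)
snap('scene','s11.png')
E
```

```text
t 16.25 pos [ 445.4 -102.3  112.9   -6.5] F [ 0.8 -0.4 -2. ] op 0.161 grip 30.0
-> (446, -104, 240, np.float64(-6.519781674075437)) shift [   0.7    1.6 -127.1] turn 0.0 rows 4
-> (488, 190, 240, 5) shift [   8.3 -296.9    0. ] turn -11.5 rows 8
-> (512.8, 361.8, 243, 8) shift [  39.7 -169.    -3. ] turn -3 rows 5
```

>>> step_arm(
  plan=[
    [[0,0,-40,0,-1],[0,0,-80,0,-1],[0,0,-120,0,-1],[0,0,-127,0,-1],[0,0,-127,0,-1],[0,0,-127,0,-1]],
  ],
)

```text
t: 16.8
eef_pos: [446.8, -102.6, 239.2]
tcp_rot: [3.141, -0.0, -0.114]
ft_force: [-1.1, 0.5, -2.1]
opening: 0.167
grip_force: 30.0
```

>>> step_arm(
  plan=[
    [[8,-297,0,-6,-1],[8,-297,0,-11.5,-1],[8,-297,0,-11.5,-1],[8,-297,0,-11.5,-1],[8,-297,0,-11.5,-1],[8,-297,0,-11.5,-1],[8,-297,0,-11.5,-1],[8,-297,0,-11.5,-1]],
  ],
)

```text
t: 17.47
eef_pos: [488.3, 196.4, 237.0]
tcp_rot: [-3.141, 0.003, 0.091]
ft_force: [-0.3, -0.6, -1.7]
opening: 0.166
grip_force: 30.0
```

```bash
python3 - <<'E'
from h import *
p=go(512.8,361.8,243,8)
snap('top','t12.png')
E
```

```text
t 17.47 pos [488.3 196.4 237.    5.2] F [-0.3 -0.6 -1.7] op 0.166 grip 30.0
-> (512.8, 361.8, 243, 8) shift [  39.3 -162.5   -6. ] turn -2.8 rows 5
```

>>> step_arm(
  plan=[
    [[39,-163,-6,-2.8,-1],[39,-163,-6,-2.8,-1],[39,-163,-6,-2.8,-1],[39,-163,-6,-2.8,-1],[39,-163,-6,-2.8,-1],[39,-163,-6,-2.8,-1],[39,-163,-6,-2.8,-1],[39,-163,-6,-2.8,-1]],
  ],
)

```text
t: 18.18
eef_pos: [513.3, 355.5, 244.7]
tcp_rot: [3.141, 0.002, 0.135]
ft_force: [-0.0, -0.3, -1.1]
opening: 0.171
grip_force: 30.0
```

>>> step_arm(
  plan=[
    [[0,0,0,0,-1],[0,0,0,0,-1]],
  ],
)

```text
t: 18.35
eef_pos: [513.6, 356.1, 245.7]
tcp_rot: [3.141, -0.0, 0.135]
ft_force: [-0.5, 0.6, -1.2]
opening: 0.168
grip_force: 30.0
```

>>> step_arm(
  plan=[
    [[0,-6,0,0,-1],[0,-6,0,0,-1],[0,-6,30,0,-1],[0,-6,65,0,-1],[0,-6,100,0,-1],[0,-6,122,0,-1],[0,-6,122,0,-1],[0,-6,122,0,-1]],
  ],
)

```text
t: 19.02
eef_pos: [512.4, 363.2, 123.3]
tcp_rot: [3.141, 0.001, 0.136]
ft_force: [0.5, -0.5, -0.6]
opening: 0.166
grip_force: 30.0
```

>>> step_arm(
  plan=[
    [[0,0,3,0,-1],[0,0,6,0,-1],[0,0,8,0,-1],[0,0,8,0,-1]],
  ],
)

```text
t: 19.35
eef_pos: [512.6, 363.3, 116.2]
tcp_rot: [-3.141, -0.001, 0.136]
ft_force: [0.6, -0.4, -1.4]
opening: 0.165
grip_force: 30.0
```

>>> step_arm(
  plan=[
    [[0,1,1,0,-1],[0,1,1.5,0,-1],[0,1,1.5,0,-1],[0,1,1.5,0,-1]],
  ],
)

```text
t: 19.68
eef_pos: [512.8, 362.2, 114.6]
tcp_rot: [3.142, -0.001, 0.136]
ft_force: [-1.0, -2.0, 3.8]
opening: 0.167
grip_force: 30.0
```

>>> step_arm(
  plan=[
    [[0,0,1,0,-1],[0,0,1,0,-1],[0,0,1,0,-1],[0,0,1,0,-1]],
  ],
)

```text
t: 20.02
eef_pos: [512.8, 362.2, 114.5]
tcp_rot: [-3.141, -0.001, 0.136]
ft_force: [-3.6, -3.8, 13.5]
opening: 0.165
grip_force: 30.0
```

Seated. I'll open moderately and rise.

>>> step_arm(
  plan=[
    [[0,0,-1,0,-0.5],[0,0,-1,0,0],[0,0,-1,0,0],[0,0,-1,0,0],[0,0,-1,0,0],[0,0,-1,0,0]],
  ],
)

```text
t: 20.52
eef_pos: [512.6, 362.3, 113.9]
tcp_rot: [3.141, 0.0, 0.136]
ft_force: [0.5, -0.3, -0.4]
opening: 0.486
grip_force: 0.0
```

>>> step_arm(
  plan=[
    [[0,0,-20,0,0],[0,0,-60,0,0],[0,0,-100,0,0],[0,0,-125,0,0],[0,0,-125,0,0],[0,0,-125,0,0]],
  ],
)

```text
t: 21.02
eef_pos: [512.9, 362.4, 240.3]
tcp_rot: [-3.141, -0.002, 0.136]
ft_force: [-0.5, 0.2, 0.3]
opening: 0.5
grip_force: 0.0
```

```bash
python3 - <<'E'
from h import *
p=go(430,330,260,8); 
a=snap('top','t13.png');b=snap('scene','s13.png')
r=lambda i,x,y,w,h,k:cv2.resize(i[y:y+h,x:x+w],None,fx=k,fy=k,interpolation=cv2.INTER_CUBIC)
W=np.zeros((600,800,3),np.uint8)
W[:320,:800]=r(a,210,180,200,80,4)     # stations from top
W[330:530,:240]=r(a,110,210,60,50,4)   # pick, top
W[330:590,245:505]=r(b,330,85,65,65,4) # pick, scene
W[330:590,510:790]=r(b,260,160,70,65,4)# orange+green scene
cv2.imwrite('pics/c14.png',W)
E
```

```text
t 21.02 pos [512.9 362.4 240.3   7.8] F [-0.5  0.2  0.3] op 0.5 grip 0.0
-> (430, 330, 260, 8) shift [-86.5  20.9 -19.7] turn -0.2 rows 3
```

View pics/c14.png

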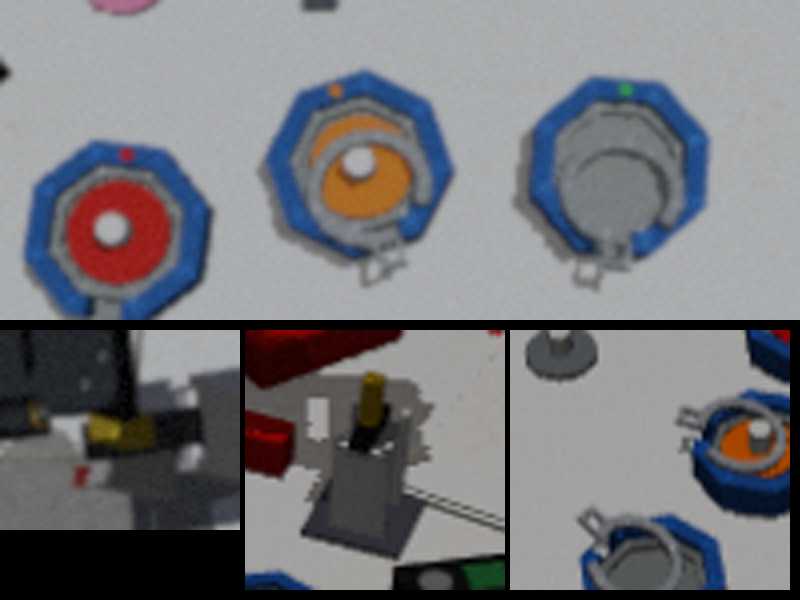

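Both rings are propped with their eyes overhanging (top crop eyes: orange (375,270), green (588,272)), and the pick hangs in its stand. Now I'll triangulate the eyes.

```bash
python3 - <<'E'
from h import *
def tri(ut,us):
    o1,d1=ray('top',[ut]);o2,d2=ray('scene',[us]);d1=d1[0]/np.linalg.norm(d1);d2=d2[0]/np.linalg.norm(d2)
    A=np.c_[d1,-d2];s=np.linalg.lstsq(A,o2-o1,rcond=None)[0];a=o1+d1*s[0];b=o2+d2*s[1]
    return ((a+b)/2).round(1),np.linalg.norm(a-b).round(1)
T=lambda x,y:[210+(x+.5)/4-.5,180+(y+.5)/4-.5]
S=lambda x,y:[260+(x-510+.5)/4-.5,160+(y-330+.5)/4-.5]
for n,t,s in(('or',T(375,270),S(690,417)),('gr',T(588,272),S(593,520))): print(n,tri(t,s))
print('or ctr',at('top',[T(366,187)],[35]).round(1),'gr ctr',at('top',[T(617,197)],[35]).round(1))
print(at('top',[T(375,270),T(588,272)],[42,42]).round(1))
E
python3 - <<'E'
# ascii dump of eye areas, top camera
import cv2
a=cv2.cvtColor(cv2.imread('pics/t13.png'),cv2.COLOR_BGR2GRAY)
for x,y in((294,232),(346,234)):
    print(x,y);print(a[y:y+22,x:x+26])
E
```

```text
or (array([483.9,  31.4,  30. ]), np.float64(3.4))
gr (array([477.3, -90.7,  29.9]), np.float64(1.6))
or ctr [[529.4  34.3  35. ]] gr ctr [[ 519.6 -108.    35. ]]
[[481.5  29.9  42. ]
 [477.  -89.2  42. ]]
294 232
[[114 114 115 116 118 117 119 115 116 113 117 113 104 106 115 120 132 119
   86  72  66  65  65  62  78 130]
 [109 111 114 111 111 111 112 111 109 107 114 116 109 113 120 118 126 115
   86  81  70  73  68  67 104 153]
 [117 115 103  97 101 104 103 103 102 103 115 117 117 114 110 100  98  92
   82  83  78  69  66  79 129 165]
 [124 119 116 115 120 120 117 115 115 113 114 111 106  93  84  76  72  78
   88  82  72  68  67 101 152 169]
 [124 124 124 127 135 136 122 114 112 104  94  88  84  85  89  74  71  80
   76  77  75  63  80 132 164 171]
 [127 128 129 131 135 130 114 100  99  91  86  95 106 112 110  88  74  69
   72  74  72  68 105 154 171 174]
 [119 125 127 133 128 127 123 118 119 120 119 122 122 122 119 100  79  66
   66  65  62  85 131 162 174 171]
 [ 98 113 128 131 126 127 130 123 128 126 126 124 125 117 114 105  83  56
   51  58  78 117 157 169 171 170]
 [ 72  92 109 
[... 3219 characters left out ...]
65 172 172
  173 171 174 174 171 175 173 173]
 [173 171 174 173 172 174 163 137 120 120 118 121 114 122 156 171 173 172
  173 172 172 171 172 171 170 173]
 [172 171 172 171 173 171 169 156 136 128 125 127 115 125 161 170 173 171
  172 171 171 171 173 172 172 173]
 [171 172 171 172 173 172 173 169 163 162 162 154 135 137 165 172 172 173
  169 173 172 171 169 174 171 174]
 [172 174 172 172 172 175 172 172 173 169 169 172 164 162 168 171 173 174
  171 170 172 173 171 172 170 167]
 [172 171 172 173 172 175 174 172 173 170 171 174 171 173 172 173 169 170
  169 170 171 174 172 171 173 173]
 [174 171 170 171 172 170 172 171 171 173 174 171 172 172 173 172 172 171
  173 172 172 172 171 172 171 174]]
```

```bash
python3 - <<'E'
from h import *
b=cv2.cvtColor(cv2.imread('pics/s13.png'),cv2.COLOR_BGR2GRAY)
for n,e,s in(('or',[307,242],[303.3,247.5]),('gr',[364.8,242],[356.5,248])):
    for z in(30,38,46): q=at('top',[e],[z])[0];print(n,'eye',z,q.round(1),proj('scene',[q]).round(1))
    q=at('top',[s],[0])[0];print('shadow',q.round(1),proj('scene',[q]).round(1))
print(b[176:194,298:320]);print(b[200:220,274:296])
E
```

```text
or eye 30 [494.   21.9  30. ] [[305.3 184.6]]
or eye 38 [493.2  21.6  38. ] [[305.  182.8]]
or eye 46 [492.4  21.4  46. ] [[304.6 180.9]]
shadow [484.3  31.7   0. ] [[304.5 188.1]]
gr eye 30 [ 490.2 -109.3   30. ] [[280.9 213. ]]
gr eye 38 [ 489.4 -108.4   38. ] [[280.6 211. ]]
gr eye 46 [ 488.7 -107.6   46. ] [[280.4 208.9]]
shadow [479.6 -92.3   0. ] [[281.7 214.3]]
[[162 162 163 161 160 160 161 161 161 159 163 160 162 161 150 152 146 143
  134  93  61  61]
 [161 161 160 162 162 161 161 161 160 160 160 161 151 141 124 125 117 110
  100  99  91  90]
 [163 161 161 162 157 150 152 157 160 160 156 139 126 112 102  98  97  93
   92  90  96 107]
 [161 162 160 159 136 114 117 132 148 147 132 109 109 100  70  55  52  34
   43  40  54  84]
 [161 161 162 158 122  89  69  88 102 113 109 108  89  52  42  29  29  25
   18  15  28  38]
 [161 163 159 152 118 111 111 110  82 100 109  97  52  42  47  26  26  31
   36  50  55  47]
 [161 161 158 127  92 107 131 141 121 110 105  66  31  42  22  31  40  65
   66  75  76  72]
 [162 162 157 123  87  93  85  93 106  94  96  29  25  32  44  69  67  73
   7
[... 2106 characters left out ...]
2  12  15  20  32  53  55  55
   61  66  63  58]
 [162 162 164 161 160 160 132  91  95  89  52  11  18  36  69  87  78  74
   73  69  67  67]
 [162 163 163 159 156 124  83 112 126 122  86  14  39  68  84  78  54  50
   49  44  46  49]
 [163 161 160 159 125  54  57 110 136 157 101  35  69  83  71  51  57  60
   65  69  70  76]
 [162 160 158 134  60  46  51  50  69 121  77  67  85  72  53  68  85  87
   86  85  84  85]
 [161 162 159 112  47  52  67  65  31  52  78  83  70  57  71  85  83  84
   87  86  86  86]
 [162 160 159 124  49  68  92  97  53  76  83  71  46  71  89  84  85  85
   86  86  87  86]
 [162 161 159 140  49  71 108 107  92  83  79  55  61  87  86  85  85  85
   88  85  85  86]]
```

```bash
python3 - <<'E'
from h import *
p=go(500,200,200,12); p=go(485.6,19.5,120,17.3,p=p); p=go(485.6,19.5,31,17.3,p=p)
E
```

```text
t 21.12 pos [512.2 362.  237.8   7.8] F [-0.3 -0.2 -0.8] op 0.5 grip 0.0
-> (500, 200, 200, 12) shift [-34.  158.8  37.8] turn -4.2 rows 4
-> (485.6, 19.5, 120, 17.3) shift [-51.6 173.6  80. ] turn -5.3 rows 5
-> (485.6, 19.5, 31, 17.3) shift [ 0.  0. 89.] turn 0.0 rows 3
```

>>> step_arm(
  plan=[
    [[-34,159,38,-4.2,0.3],[-34,159,38,-4.2,0.3],[-34,159,38,-4.2,0.3],[-34,159,38,-4.2,0.3],[-34,159,38,-4.2,0.3],[-34,159,38,-4.2,0.3],[-34,159,38,-4.2,0.3]],
  ],
)

```text
t: 21.7
eef_pos: [500.6, 200.2, 200.4]
tcp_rot: [-3.142, 0.001, 0.209]
ft_force: [0.3, 1.1, 1.1]
opening: 0.651
grip_force: 0.0
```

>>> step_arm(
  plan=[
    [[-52,174,80,-5.3,0.3],[-52,174,80,-5.3,0.3],[-52,174,80,-5.3,0.3],[-52,174,80,-5.3,0.3],[-52,174,80,-5.3,0.3],[-52,174,80,-5.3,0.3],[-52,174,80,-5.3,0.3],[-52,174,80,-5.3,0.3]],
  ],
)

```text
t: 22.37
eef_pos: [486.4, 20.2, 121.2]
tcp_rot: [3.142, -0.0, 0.303]
ft_force: [-0.1, 0.5, 0.1]
opening: 0.644
grip_force: 0.0
```

```bash
python3 - <<'E'
from h import *
p=go(485.6,19.5,31,17.3)
E
```

```text
t 22.37 pos [486.4  20.2 121.2  17.3] F [-0.1  0.5  0.1] op 0.644 grip 0.0
-> (485.6, 19.5, 31, 17.3) shift [-1.   0.4 90.2] turn 0.0 rows 3
```

>>> step_arm(
  plan=[
    [[-1,0,35,0,0.3],[-1,0,65,0,0.3],[-1,0,84,0,0.3],[-1,0,90,0,0.3],[-1,0,90,0,0],[-1,0,90,0,-0.5],[-1,0,90,0,-1],[-1,0,90,0,-1]],
  ],
)

```text
t: 23.03
eef_pos: [485.6, 19.0, 32.4]
tcp_rot: [3.141, -0.002, 0.302]
ft_force: [0.6, -0.5, 0.5]
opening: 0.425
grip_force: 0.0
```

>>> step_arm(
  plan=[
    [[0,0,0,0,-1],[0,0,0,0,-1],[0,0,0,0,-1],[0,0,0,0,-1],[0,0,0,0,-1],[0,0,0,0,-1]],
  ],
)

```text
t: 23.53
eef_pos: [484.9, 18.7, 31.1]
tcp_rot: [3.141, -0.0, 0.302]
ft_force: [0.3, 0.1, 0.6]
opening: 0.162
grip_force: 30.0
```

>>> step_arm(
  plan=[
    [[0,0,-15,0,-1],[0,0,-40,0,-1],[0,0,-75,0,-1],[0,0,-110,0,-1],[0,0,-110,0,-1],[0,0,-110,0,-1]],
  ],
)

```text
t: 24.03
eef_pos: [485.4, 18.8, 142.5]
tcp_rot: [3.14, -0.003, 0.302]
ft_force: [-0.2, 0.2, -0.4]
opening: 0.159
grip_force: 30.0
```

```bash
cat >> h.py <<'E'
def tray():
    im=env.read_camera('top'); g=im.max(2); m=(g<55).astype(np.uint8)
    m[:, :400]=0; m[:185]=0; m[285:]=0; m[:,540:]=0
    n,l,st,_=cv2.connectedComponentsWithStats(m); i=1+np.argmax(st[1:,4])
    cs,_=cv2.findContours((l==i).astype(np.uint8),0,2); r=cv2.minAreaRect(max(cs,key=cv2.contourArea))
    w=at('top',cv2.boxPoints(r),[30]*4); print('tray px',r,'area',st[i,4],'centre',w.mean(0).round(1),'sides',np.linalg.norm(np.diff(w[:3],axis=0),axis=1).round(1)); e=w[1]-w[0],w[2]-w[1]
    print([np.degrees(np.arctan2(v[1],v[0])).round(1) for v in e])
E
python3 - <<'E'
from h import *
tray(); im=snap('scene','s14.png')
p=go(485,-150,170,0); p=go(470,-300,150,-6,p=p)
E
```

```text
tray px ((467.03704833984375, 229.6756591796875), (87.657958984375, 68.49697875976562), 6.519801616668701) area 5774 centre [ 512.6 -343.7   30. ] sides [158.8 201.4]
[np.float64(-10.4), np.float64(-98.4)]
t 24.13 pos [484.4  18.8 140.4  17.3] F [ 0.5 -0.4 -1. ] op 0.16 grip 30.0
-> (485, -150, 170, 0) shift [-49.6 161.4 -29.6] turn 17.3 rows 5
-> (470, -300, 150, -6) shift [-15. 150.  20.] turn 6 rows 4
```

>>> step_arm(
  plan=[
    [[-50,161,-30,6,-1],[-50,161,-30,12,-1],[-50,161,-30,17.3,-1],[-50,161,-30,17.3,-1],[-50,161,-30,17.3,-1],[-50,161,-30,17.3,-1],[-50,161,-30,17.3,-1],[-50,161,-30,17.3,-1]],
  ],
)

```text
t: 24.8
eef_pos: [484.5, -148.6, 170.1]
tcp_rot: [-3.141, 0.002, 0.001]
ft_force: [0.6, 0.4, -1.1]
opening: 0.16
grip_force: 30.0
```

```bash
python3 - <<'E'
from h import *
tray();p=go(466.5,-383.5,140,-7)
E
```

```text
tray px ((454.1863098144531, 239.02859497070312), (108.28104400634766, 90.13011932373047), 2.38594388961792) area 3409 centre [ 492.9 -312.7   30. ] sides [206.1 250.1]
[np.float64(-5.9), np.float64(-94.1)]
t 24.85 pos [ 4.847e+02 -1.484e+02  1.703e+02  1.000e-01] F [-0.6 -0.1 -1.5] op 0.159 grip 30.0
-> (466.5, -383.5, 140, -7) shift [-18.5 235.1  30.3] turn 7.1 rows 6
```

>>> step_arm(
  plan=[
    [[-18,235,30,7,-1],[-18,235,30,7,-1],[-18,235,30,7,-1],[-18,235,30,7,-1],[-18,235,30,7,-1],[-18,235,30,7,-1],[-18,235,30,7,-1],[-18,235,30,7,-1]],
  ],
)

```text
t: 25.52
eef_pos: [466.9, -384.6, 140.1]
tcp_rot: [-3.141, 0.001, -0.123]
ft_force: [0.4, 0.5, -0.9]
opening: 0.156
grip_force: 30.0
```

```bash
python3 - <<'E'
from h import *
p=go(466.5,-383.5,16,-7)
# tray from scene: dark region near its expected place
im=snap('scene','s15.png'); c=np.array([512.6,-343.7]);a=np.radians(-7);X=np.array([np.cos(a),np.sin(a)]);Y=np.array([-X[1],X[0]])
P=[[*(c+X*sx*80+Y*sy*95),30] for sx,sy in((1,1),(1,-1),(-1,-1),(-1,1))];print(proj('scene',P).round(0))
m=(im.max(2)<45).astype(np.uint8);l=cv2.connectedComponentsWithStats(m);st=l[2]
print([s.tolist() for s in st[1:] if s[4]>400])
E
```

```text
t 25.52 pos [ 466.9 -384.6  140.1   -7. ] F [ 0.4  0.5 -0.9] op 0.156 grip 30.0
-> (466.5, -383.5, 16, -7) shift [ -0.5  -1.  124.1] turn -0.0 rows 3
[[286. 268.]
 [237. 321.]
 [191. 286.]
 [242. 238.]]
[[0, 0, 472, 378, 23290], [569, 90, 50, 273, 2177], [367, 141, 52, 19, 465], [0, 169, 101, 149, 9133], [486, 194, 97, 99, 4627], [193, 241, 155, 159, 5486]]
```

>>> step_arm(
  plan=[
    [[0,0,35,0,-1],[0,0,70,0,-1],[0,0,95,0,-1],[0,0,110,0,-1],[0,0,116,0,-1],[0,0,116,0,-1],[0,0,116,0,-1]],
  ],
)

```text
t: 26.15
eef_pos: [467.7, -384.0, 26.0]
tcp_rot: [3.141, -0.001, -0.121]
ft_force: [-0.0, -0.7, 0.6]
opening: 0.159
grip_force: 30.0
```

>>> step_arm(
  plan=[
    [[0,0,3,0,-1],[0,0,6,0,-1],[0,0,8,0,-1],[0,0,8,0,-1]],
  ],
)

```text
t: 26.48
eef_pos: [467.0, -384.8, 17.2]
tcp_rot: [3.141, -0.0, -0.122]
ft_force: [-0.8, 0.4, -1.1]
opening: 0.159
grip_force: 30.0
```

>>> step_arm(
  plan=[
    [[0,0,3,0,-1],[0,0,6,0,-1],[0,0,6,0,-1],[0,0,6,0,-1],[0,0,6,0,-0.4],[0,0,6,0,-0.2],[0,0,6,0,-0.2],[0,0,6,0,-0.2]],
  ],
)

```text
t: 27.15
eef_pos: [467.0, -384.8, 11.2]
tcp_rot: [3.141, -0.0, -0.122]
ft_force: [-0.2, 0.7, -0.7]
opening: 0.37
grip_force: 0.0
```

>>> step_arm(
  plan=[
    [[0,0,0,0,-0.2],[0,0,-20,0,-0.2],[0,0,-60,0,-0.2],[0,0,-100,0,0],[0,0,-110,0,0],[0,0,-110,0,0]],
  ],
)

```text
t: 27.65
eef_pos: [468.0, -385.8, 124.6]
tcp_rot: [3.138, -0.005, -0.122]
ft_force: [0.6, -0.2, -0.4]
opening: 0.492
grip_force: 0.0
```

```bash
python3 - <<'E'
from h import *
p=go(478,-200,150,-6.5); p=go(482.5,-106,110,-6.5,p=p); im=snap('scene','s16.png');g=cv2.cvtColor(im,cv2.COLOR_BGR2GRAY)
# ring check: bright pixels inside tray outline
from itertools import product
u=proj('scene',[[515+31*np.cos(t),-389+31*np.sin(t),10] for t in np.linspace(0,6.28,13)]);print([int(g[int(round(v)),int(round(x))]) for x,v in u])
print(g[270:320:3,190:260:3])
E
```

```text
t 27.65 pos [ 468.  -385.8  124.6   -7. ] F [ 0.6 -0.2 -0.4] op 0.492 grip 0.0
-> (478, -200, 150, -6.5) shift [ -12.7 -185.6  -25.4] turn -0.5 rows 5
-> (482.5, -106, 110, -6.5) shift [ -6.2 -93.9  40. ] turn 0.0 rows 3
[124, 86, 89, 133, 129, 113, 128, 12, 61, 117, 114, 126, 124]
[[180 179 180 179  59 162  98   7   5   3  10   8   5   8   8   6  13   8
   14  13  13  16   8  14]
 [179 180 179 179 179 106  14   1   3  12   5   9   6   4   4  14  18  11
   15  15  14  13  13  11]
 [179 178 180 150 155  17   4   4   5   5   7  10   7   9  14  15  12  15
   17  12  14  13  14  15]
 [180 180 123  93  11   5   1   6   7   5   3  10  10  12  13  15  13  12
   13  11  10  11  14  14]
 [179 123  88   8   2   4   7   8   6   5   6   5  12  11  20  13  13  13
   13  12  12  14  16  12]
 [179 143   2   2   3   7   3   6  10  60  62  74 129 123 128 126  87  15
   15   8  16  11  12  17]
 [178   5   6   0   5   6   9   8  18  88  96 111  23  13  13  26 123  99
   13  11  12  14  15  15]
 [178 151   6  13   5   5   3   7   3  14  92  11  13  14  16  14  13 127
   12  13  11  14  13  15]
 [179 178
[... 200 characters left out ...]
79 179 179 153   4  11  14  15 119  61  13  10  13  14  14  94  95
   13  12  15  12  13   3]
 [178 177 178 179 177 177   9   8  13  20 127  41  14  13  16 114 121  16
   13  13  15  15   3   0]
 [179 177 180 177 178 177 177  19   7  16  23 123 126 127 127  68  17  12
   14  18  11   4   6 108]
 [178 178 178 177 177 178 180 180  63   3  12  13  18  17  12  17  13  16
   15  13   7   6  29  37]
 [178 179 178 178 176 177 179 179 177 128   3  12  11  14  16  13  14  16
   11   8   5  84  35  19]
 [179 176 176 179 178 176 178 177 177 178 156   9   9  14   9  12  16  12
    2   1  67  53  15  15]
 [178 177 178 177 178 177 178 176 178 177 180 178  16   5  10  13  14   2
    1  59 104  16  14  13]]
```

Orange ring lies flat in the tray. Now the green one.

>>> step_arm(
  plan=[
    [[-13,-186,-25,-0.5,0.3],[-13,-186,-25,-0.5,0.3],[-13,-186,-25,-0.5,0.3],[-13,-186,-25,-0.5,0.3],[-13,-186,-25,-0.5,0.3],[-13,-186,-25,-0.5,0.3],[-13,-186,-25,-0.5,0.3],[-13,-186,-25,-0.5,0.3]],
  ],
)

```text
t: 28.37
eef_pos: [476.6, -198.8, 145.1]
tcp_rot: [-3.141, 0.001, -0.113]
ft_force: [0.6, 0.1, 0.7]
opening: 0.65
grip_force: 0.0
```

>>> step_arm(
  plan=[
    [[-6,-94,40,0,0.3],[-6,-94,40,0,0.3],[-6,-94,40,0,0.3],[-6,-94,40,0,0.3],[-6,-94,40,0,0.3]],
  ],
)

```text
t: 28.78
eef_pos: [481.4, -104.8, 105.2]
tcp_rot: [-3.141, 0.002, -0.113]
ft_force: [-0.9, -0.1, 0.3]
opening: 0.65
grip_force: 0.0
```

```bash
python3 - <<'E'
from h import *
p=go(482.5,-106,37,-6.5)
E
```

```text
t 28.78 pos [ 481.4 -104.8  105.2   -6.5] F [-0.9 -0.1  0.3] op 0.65 grip 0.0
-> (482.5, -106, 37, -6.5) shift [ 1.2  1.  68.2] turn 0.0 rows 2
```

>>> step_arm(
  plan=[
    [[1,1,35,0,0.3],[1,1,62,0,0.3],[1,1,69,0,0.3],[1,1,69,0,0.3],[1,1,69,0,0],[1,1,69,0,-0.5],[1,1,69,0,-1],[1,1,69,0,-1]],
  ],
)

```text
t: 29.45
eef_pos: [482.8, -105.9, 38.2]
tcp_rot: [3.141, -0.002, -0.114]
ft_force: [0.3, 0.6, 0.4]
opening: 0.43
grip_force: 0.0
```

>>> step_arm(
  plan=[
    [[0,0,0,0,-1],[0,0,0,0,-1],[0,0,0,0,-1],[0,0,0,0,-1],[0,0,0,0,-1],[0,0,0,0,-1]],
  ],
)

```text
t: 29.95
eef_pos: [482.4, -105.6, 37.1]
tcp_rot: [3.142, -0.0, -0.113]
ft_force: [-0.1, -0.2, -1.0]
opening: 0.163
grip_force: 31.1
```

>>> step_arm(
  plan=[
    [[0,0,-10,0,-1],[0,0,-30,0,-1],[0,0,-65,0,-1],[0,0,-100,0,-1],[0,0,-110,0,-1],[0,0,-110,0,-1],[0,0,-110,0,-1]],
  ],
)

```text
t: 30.53
eef_pos: [482.2, -105.6, 147.6]
tcp_rot: [3.141, -0.001, -0.114]
ft_force: [-0.6, 0.2, -1.1]
opening: 0.162
grip_force: 31.2
```

```bash
python3 - <<'E'
from h import *
p=go(478.5,-294,140,-7); tray(); snap('scene','s17.png')
E
```

```text
t 30.53 pos [ 482.2 -105.6  147.6   -6.5] F [-0.6  0.2 -1.1] op 0.162 grip 31.2
-> (478.5, -294, 140, -7) shift [ 17.6 187.6   7.6] turn 0.5 rows 5
tray px ((454.5, 238.0), (92.0, 109.0), 90.0) area 5134 centre [ 495.3 -313.7   30. ] sides [252.5 210.4]
[np.float64(-91.7), np.float64(174.0)]
```

>>> step_arm(
  plan=[
    [[18,188,8,0.5,-1],[18,188,8,0.5,-1],[18,188,8,0.5,-1],[18,188,8,0.5,-1],[18,188,8,0.5,-1],[18,188,8,0.5,-1],[18,188,8,0.5,-1],[18,188,8,0.5,-1]],
  ],
)

```text
t: 31.3
eef_pos: [478.4, -293.6, 137.9]
tcp_rot: [-3.14, 0.002, -0.122]
ft_force: [-0.1, 0.4, -1.5]
opening: 0.165
grip_force: 31.2
```

```bash
python3 - <<'E'
from h import *
p=go(478.5,-294,24,-7)
im=snap('scene','s18.png');a=cv2.imread('pics/scene0.png')
for nm in('s17.png','s18.png'):
    b=cv2.imread('pics/'+nm); print(nm,[int((cv2.absdiff(a,b)[y:y+20,x:x+20].max(2)>60).sum()) for x,y in((228,316),(278,262),(183,277))])
E
```

```text
t 31.30 pos [ 478.4 -293.6  137.9   -7. ] F [-0.1  0.4 -1.5] op 0.165 grip 31.2
-> (478.5, -294, 24, -7) shift [  0.2   0.4 113.9] turn -0.0 rows 3
s17.png [0, 0, 0]
s18.png [0, 0, 0]
```

>>> step_arm(
  plan=[
    [[0,0,35,0,-1],[0,0,70,0,-1],[0,0,95,0,-1],[0,0,108,0,-1],[0,0,112,0,-1],[0,0,112,0,-1],[0,0,112,0,-1]],
  ],
)

```text
t: 31.93
eef_pos: [479.4, -294.0, 27.8]
tcp_rot: [3.141, -0.001, -0.121]
ft_force: [-0.2, -0.4, -0.5]
opening: 0.163
grip_force: 31.2
```

>>> step_arm(
  plan=[
    [[0,0,2,0,-1],[0,0,4,0,-1],[0,0,6,0,-1],[0,0,6,0,-1]],
  ],
)

```text
t: 32.27
eef_pos: [479.0, -294.5, 21.4]
tcp_rot: [3.141, -0.001, -0.122]
ft_force: [0.0, -0.1, 1.2]
opening: 0.159
grip_force: 30.8
```

>>> step_arm(
  plan=[
    [[0,0,2,0,-1],[0,0,4,0,-1],[0,0,6,0,-1],[0,0,6,0,-1]],
  ],
)

```text
t: 32.6
eef_pos: [478.8, -294.5, 14.9]
tcp_rot: [3.142, 0.0, -0.122]
ft_force: [-1.0, -0.6, 3.2]
opening: 0.156
grip_force: 30.1
```

>>> step_arm(
  plan=[
    [[0,0,0,0,-0.5],[0,0,0,0,-0.2],[0,0,0,0,-0.2],[0,0,0,0,-0.2],[0,0,-20,0,-0.2],[0,0,-60,0,-0.2],[0,0,-100,0,-0.2],[0,0,-130,0,-0.2]],
  ],
)

```text
t: 33.27
eef_pos: [479.2, -294.5, 147.9]
tcp_rot: [3.141, -0.001, -0.122]
ft_force: [0.3, 0.7, 0.8]
opening: 0.401
grip_force: 0.0
```

>>> step_arm(
  plan=[
    [[0,0,-50,0,-0.2],[0,0,-50,0,-0.2],[0,0,-50,0,-0.2],[0,0,-50,0,-0.2]],
  ],
)

```text
t: 33.6
eef_pos: [478.7, -294.2, 194.8]
tcp_rot: [3.141, -0.0, -0.122]
ft_force: [0.3, -0.0, 0.0]
opening: 0.399
grip_force: 0.0
```

```bash
python3 - <<'E'
from h import *
im=snap('scene','s19.png');g=cv2.cvtColor(im,cv2.COLOR_BGR2GRAY)
for y in(-300,-295,-389):
    u=proj('scene',[[525 if y>-350 else 515+0*y,y,10]]);print(u.round())
m=((g>75)&(g<160)).astype(np.uint8)
P=proj('scene',[[*(np.array([512.6,-343.7])+np.array([.9925,-.122])*a*68+np.array([.122,.9925])*b*82),8] for a,b in((1,1),(1,-1),(-1,-1),(-1,1))])
k=np.zeros_like(m);cv2.fillPoly(k,[P.round().astype(int)],1)
n,l,st,c=cv2.connectedComponentsWithStats(m*k);print([(s.tolist(),q.round(1).tolist(),at('scene',[q],[8])[0].round(0)) for s,q in zip(st[1:],c[1:]) if s[4]>25])
print('red',at('top',[[238,237.2]],[46]).round(1),'or',at('top',[[300,220.5]],[46]).round(1))
p=go(500,0,200,-7);p=go(509.5,178,130,-7,p=p)
E
```

```text
[[254. 271.]]
[[255. 269.]]
[[231. 295.]]
[([239, 260, 28, 23, 192], [252.9, 270.6], array([ 522., -300.,    8.])), ([215, 283, 29, 25, 217], [229.9, 294.7], array([ 513., -389.,    8.]))]
red [[507.6 175.5  46. ]] or [[541.3  36.   46. ]]
t 33.65 pos [ 478.4 -294.   193.8   -7. ] F [-0.8 -0.8 -0.8] op 0.402 grip 0.0
-> (500, 0, 200, -7) shift [ -14.4 -294.5   -6.2] turn -0.0 rows 8
-> (509.5, 178, 130, -7) shift [ -12.3 -177.8   70. ] turn 0 rows 5
```

>>> step_arm(
  plan=[
    [[-14,-294,-6,0,-0.2],[-14,-294,-6,0,-0.2],[-14,-294,-6,0,-0.2],[-14,-294,-6,0,-0.2],[-14,-294,-6,0,-0.2],[-14,-294,-6,0,-0.2],[-14,-294,-6,0,-0.2],[-14,-294,-6,0,-0.2]],
  ],
)

```text
t: 34.32
eef_pos: [500.0, 4.4, 199.4]
tcp_rot: [-3.141, 0.003, -0.118]
ft_force: [0.7, -0.4, -0.3]
opening: 0.396
grip_force: 0.0
```

>>> step_arm(
  plan=[
    [[-12,-178,70,0,-0.2],[-12,-178,70,0,-0.2],[-12,-178,70,0,-0.2],[-12,-178,70,0,-0.2],[-12,-178,70,0,-0.2],[-12,-178,70,0,-0.2],[-12,-178,70,0,-0.2],[-12,-178,70,0,-0.2]],
  ],
)

```text
t: 34.98
eef_pos: [510.2, 176.6, 130.0]
tcp_rot: [3.141, 0.002, -0.122]
ft_force: [0.6, 0.3, 0.2]
opening: 0.397
grip_force: 0.0
```

>>> step_arm(
  plan=[
    [[0,0,0,0,-0.2],[0,0,0,0,-0.2]],
  ],
)

```text
t: 35.15
eef_pos: [510.9, 176.1, 131.2]
tcp_rot: [3.142, -0.0, -0.124]
ft_force: [-1.1, -0.9, 0.3]
opening: 0.399
grip_force: 0.0
```

```bash
python3 - <<'E'
from h import *
p=go(508.5,176.8,29,-7)
im=snap('scene','s20.png');hsv=cv2.cvtColor(im,cv2.COLOR_BGR2HSV)
# knob centroid check: scene, white blob near expected
for q in([508.5,176.8,46],[543.5,36.9,46]):
    u=proj('scene',[q])[0];x,y=u.astype(int);w=im[y-7:y+9,x-7:x+8].min(2);m=(w>130).astype(np.uint8)
    n,l,st,c=cv2.connectedComponentsWithStats(m);print(u.round(1),[(s[4],(cc+[x-7,y-7]).round(1).tolist(),at('scene',[cc+[x-7,y-7]],[46])[0].round(1)) for s,cc in zip(st[1:],c[1:]) if s[4]>6])
E
```

```text
t 35.15 pos [510.9 176.1 131.2  -7.1] F [-1.1 -0.9  0.3] op 0.399 grip 0.0
-> (508.5, 176.8, 29, -7) shift [ -2.4  -0.4 102.2] turn -0.1 rows 3
[333.8 152.2] []
[321.9 183.7] [(np.int32(12), [321.8, 184.1], array([544.1,  35.6,  46. ]))]
```

>>> step_arm(
  plan=[
    [[-2,-0.5,35,0,-0.2],[-2,-0.5,70,0,-0.2],[-2,-0.5,90,0,-0.2],[-2,-0.5,102,0,-0.2],[-2,-0.5,102,0,-0.2],[-2,-0.5,102,0,-0.2],[-2,-0.5,102,0,-0.6],[-2,-0.5,102,0,-1]],
  ],
)

```text
t: 35.87
eef_pos: [509.4, 177.9, 30.3]
tcp_rot: [-3.141, -0.002, -0.123]
ft_force: [0.2, -0.8, -0.3]
opening: 0.31
grip_force: 0.0
```

>>> step_arm(
  plan=[
    [[0,0,0,0,-1],[0,0,0,0,-1],[0,0,0,0,-1],[0,0,0,0,-1]],
  ],
)

```text
t: 36.2
eef_pos: [509.1, 178.0, 29.9]
tcp_rot: [-3.141, -0.001, -0.122]
ft_force: [-1.1, -0.8, 7.0]
opening: 0.182
grip_force: 30.0
```

>>> step_arm(
  plan=[
    [[0,0,-15,0,-1],[0,0,-40,0,-1],[0,0,-75,0,-1],[0,0,-100,0,-1],[0,0,-100,0,-1],[0,0,-100,0,-1]],
  ],
)

```text
t: 36.7
eef_pos: [509.1, 178.1, 130.3]
tcp_rot: [-3.141, -0.003, -0.122]
ft_force: [0.2, 0.6, -0.7]
opening: 0.186
grip_force: 30.0
```

```bash
python3 - <<'E'
from h import *
p=go(677.2,10,130,-3);p=go(677.2,10,71,-3,p=p)
E
```

```text
t 36.70 pos [509.1 178.1 130.3  -7. ] F [ 0.2  0.6 -0.7] op 0.186 grip 30.0
-> (677.2, 10, 130, -3) shift [187.3 146.4   0.3] turn -4.0 rows 6
-> (677.2, 10, 71, -3) shift [ 0.  0. 59.] turn 0 rows 2
```

```bash
python3 - <<'E'
from h import *
print(at('scene',[[365.0,185.2],[375.2,188.4]],[60]*2).round(1))
b=cv2.imread('pics/s20.png').astype(int)
for y in(-110,-50,10):
    xs=np.arange(640,720,1.);u=proj('scene',[[x,y,60] for x in xs]);t=proj('top',[[x,y,60] for x in xs])
    a=cv2.imread('pics/top0.png').astype(int)
    f=lambda im,u:[x for x,(c,r) in zip(xs,u.round().astype(int)) if im[r,c,2]>90 and im[r,c,2]>2*im[r,c,1]]
    s,q=f(b,u),f(a,t);print(y,'scene',s[0] if s else 0,s[-1] if s else 0,'top',q[0],q[-1])
E
```

```text
[[663.8  83.2  60. ]
 [695.5  86.4  60. ]]
-110 scene 666.0 699.0 top 664.0 694.0
-50 scene 665.0 698.0 top 664.0 693.0
10 scene 664.0 694.0 top 661.0 693.0
```

>>> step_arm(
  plan=[
    [[187,146,0,-4,-1],[187,146,0,-4,-1],[187,146,0,-4,-1],[187,146,0,-4,-1],[187,146,0,-4,-1],[187,146,0,-4,-1],[187,146,0,-4,-1],[187,146,0,-4,-1]],
  ],
)

```text
t: 37.37
eef_pos: [676.3, 9.0, 126.6]
tcp_rot: [-3.142, 0.003, -0.055]
ft_force: [-0.1, 0.8, -0.8]
opening: 0.18
grip_force: 30.0
```

>>> step_arm(
  plan=[
    [[0,0,0,0,-1],[0,0,0,0,-1]],
  ],
)

```text
t: 37.53
eef_pos: [675.5, 11.2, 128.3]
tcp_rot: [-3.142, 0.002, -0.052]
ft_force: [-0.4, -0.3, -0.1]
opening: 0.18
grip_force: 30.0
```

>>> step_arm(
  plan=[
    [[2.5,0,20,0,-1],[2.5,0,40,0,-1],[2.5,0,52,0,-1],[2.5,0,54,0,-1],[2.5,0,54,0,-1],[2.5,0,54,0,-1]],
  ],
)

```text
t: 38.03
eef_pos: [679.3, 10.4, 75.9]
tcp_rot: [3.141, -0.001, -0.052]
ft_force: [0.7, -0.5, 0.1]
opening: 0.181
grip_force: 30.0
```

>>> step_arm(
  plan=[
    [[0,0,1.5,0,-1],[0,0,1.5,0,-1],[0,0,1.5,0,-1]],
  ],
)

```text
t: 38.28
eef_pos: [679.3, 10.1, 74.3]
tcp_rot: [3.141, -0.001, -0.052]
ft_force: [-0.5, -1.0, -1.2]
opening: 0.18
grip_force: 30.0
```

>>> step_arm(
  plan=[
    [[0,0,1,0,-1],[0,0,1,0,-1],[0,0,1,0,-1]],
  ],
)

```text
t: 38.53
eef_pos: [679.0, 10.1, 72.7]
tcp_rot: [3.142, -0.0, -0.053]
ft_force: [0.2, -0.4, -0.5]
opening: 0.178
grip_force: 30.0
```

>>> step_arm(
  plan=[
    [[0,0,1,0,-1],[0,0,1,0,-1],[0,0,1,0,-1]],
  ],
)

```text
t: 38.78
eef_pos: [679.1, 10.0, 72.0]
tcp_rot: [3.141, -0.0, -0.052]
ft_force: [-1.6, 1.1, 4.1]
opening: 0.178
grip_force: 30.0
```

>>> step_arm(
  plan=[
    [[0,0,0.5,0,-1],[0,0,0.5,0,-1],[0,0,0.5,0,-1]],
  ],
)

```text
t: 39.03
eef_pos: [679.1, 10.1, 71.9]
tcp_rot: [3.141, -0.001, -0.052]
ft_force: [-3.4, -0.1, 8.9]
opening: 0.181
grip_force: 30.0
```

Contact. Release gently and rise.

>>> step_arm(
  plan=[
    [[0,0,-0.8,0,-1],[0,0,-0.8,0,-0.55],[0,0,-0.8,0,-0.4],[0,0,-0.8,0,-0.2],[0,0,-0.8,0,-0.2],[0,0,-0.8,0,-0.2]],
  ],
)

```text
t: 39.53
eef_pos: [679.0, 10.1, 71.7]
tcp_rot: [3.141, 0.0, -0.052]
ft_force: [0.3, 0.6, -0.0]
opening: 0.389
grip_force: 0.0
```

>>> step_arm(
  plan=[
    [[0,0,-15,0,-0.2],[0,0,-40,0,-0.2],[0,0,-70,0,-0.2],[0,0,-90,0,-0.2],[0,0,-90,0,-0.2],[0,0,-90,0,-0.2]],
  ],
)

```text
t: 40.03
eef_pos: [679.3, 10.1, 162.9]
tcp_rot: [3.141, -0.002, -0.052]
ft_force: [0.5, 0.1, -1.1]
opening: 0.401
grip_force: 0.0
```

```bash
python3 - <<'E'
from h import *
p=go(543.8,36.5,130,-3);p=go(543.8,36.5,29,-3,p=p)
im=snap('scene','s21.png');hsv=cv2.cvtColor(im,cv2.COLOR_BGR2HSV)
u=proj('scene',[[679,10,66]])[0];x,y=u.astype(int);print(u);print(im[y-16:y+18:2,x-18:x+18:2,2]);print(im[y-16:y+18:2,x-18:x+18:2,1])
E
```

```text
t 40.03 pos [679.3  10.1 162.9  -3. ] F [ 0.5  0.1 -1.1] op 0.401 grip 0.0
-> (543.8, 36.5, 130, -3) shift [-136.7  -19.3   32.9] turn -0.0 rows 4
-> (543.8, 36.5, 29, -3) shift [  0.   0. 101.] turn 0 rows 3
[358.78027116 202.09122761]
[[ 60 155 163 104 104 101 101 105 103 104  83 103  81  76  85  98  99  90]
 [ 58 102 103 103 101 103 102  99 100 100 103  88  66  68  67  72  75  90]
 [ 60 104 101 103 104 104 102 101 104 104 101  66  65  66  67  69  92  71]
 [ 88 104 104 101 102 101 100 101 106 102  76  68  68  68  68  82 126  92]
 [101 101  97 104 105 101 100 102 100  94  70  67  66  68  76 127  65 105]
 [ 98 103 101 102 103 105  97  86  78  89  96  83  74  68 103 104  98  99]
 [169 102 102 103 101  97  77  78  76  93  95  90  78  82 128  81 101 137]
 [176 168 131 102 100 127 138 106  63  55  65  51  79  97 134 100 134 174]
 [174 172 105 100  98  78  89 122  71  50  50  54  86 147 146 109 173 175]
 [175 129 100 100  99  77  78  77  75  57  57 110 118 145 146  67 125 167]
 [157 163 100 132  99  58  79  79  78  77 148 145 145 144 133  52  51  57]
 [104  97 110 155 147  59  64  73  79 
[... 988 characters left out ...]
  8   2  16  97 132 173]
 [173 171 103  98  88   6   7   4  26  50  50  34   5   9   8  96 171 174]
 [174 127  96  97  92   0   2   1   9  37  41  13   1   1   6  67 124 167]
 [155 161  96 130  95   7   5   7   6   2   9   3   3   6   7  51  53  57]
 [ 99  94 108 153 145  15   4   2   4   4   8   7   7   2  20  52  54  52]
 [ 96  98  95  96  59   9   8   6   3   1   4   7  11  63 144 106  39  60]
 [ 95  96  95  79   9   6   6   6   0   7  14  74  95  98 156 173 169 148]
 [ 98  98  93  21  12   7  13   6   8   4  59  94  95  94 120 171 174 175]
 [169  96  49  11   9   9   4  10   9  30  95  96  96  94 174 175 174 174]
 [174 163   8   9   9   9  11  10   6  82  97  95  95 147 175 175 174 174]]
```

Red token stands on the ledge. Now orange.

>>> step_arm(
  plan=[
    [[-60,-8,0,0,-0.2],[-136,-20,33,0,-0.2],[-136,-20,33,0,-0.2],[-136,-20,33,0,-0.2],[-136,-20,33,0,-0.2],[-136,-20,33,0,-0.2],[-136,-20,33,0,-0.2],[-136,-20,33,0,-0.2]],
  ],
)

```text
t: 40.75
eef_pos: [545.3, 36.9, 128.7]
tcp_rot: [3.141, -0.0, -0.053]
ft_force: [0.2, 0.1, -0.0]
opening: 0.399
grip_force: 0.0
```

```bash
python3 - <<'E'
from h import *
p=go(544.3,37,29.5,-3)
E
```

```text
t 40.75 pos [545.3  36.9 128.7  -3. ] F [ 0.2  0.1 -0. ] op 0.399 grip 0.0
-> (544.3, 37, 29.5, -3) shift [-1.   0.  99.2] turn -0.0 rows 3
```

>>> step_arm(
  plan=[
    [[-0.5,0,35,0,-0.2],[-0.5,0,70,0,-0.2],[-0.5,0,90,0,-0.2],[-0.5,0,99,0,-0.2],[-0.5,0,99,0,-0.2],[-0.5,0,99,0,-0.2],[-0.5,0,99,0,-0.6],[-0.5,0,99,0,-1]],
  ],
)

```text
t: 41.42
eef_pos: [544.6, 37.2, 31.3]
tcp_rot: [3.141, -0.002, -0.052]
ft_force: [1.1, 0.0, -0.8]
opening: 0.312
grip_force: 0.0
```

>>> step_arm(
  plan=[
    [[0,0,0,0,-1],[0,0,0,0,-1],[0,0,0,0,-1],[0,0,0,0,-1]],
  ],
)

```text
t: 41.75
eef_pos: [544.2, 37.2, 30.8]
tcp_rot: [3.141, -0.002, -0.052]
ft_force: [-1.7, 0.4, 6.7]
opening: 0.178
grip_force: 30.0
```

>>> step_arm(
  plan=[
    [[0,0,-15,0,-1],[0,0,-40,0,-1],[0,0,-75,0,-1],[0,0,-100,0,-1],[0,0,-100,0,-1],[0,0,-100,0,-1]],
  ],
)

```text
t: 42.25
eef_pos: [544.2, 37.2, 131.1]
tcp_rot: [3.142, -0.003, -0.052]
ft_force: [-0.2, 0.3, 0.2]
opening: 0.182
grip_force: 30.0
```

```bash
python3 - <<'E'
from h import *
p=go(680,-110,130,-1)
E
```

```text
t 42.25 pos [544.2  37.2 131.1  -3. ] F [-0.2  0.3  0.2] op 0.182 grip 30.0
-> (680, -110, 130, -1) shift [143.4 139.9   1.1] turn -2.0 rows 5
```

>>> step_arm(
  plan=[
    [[143,140,0,-2,-1],[143,140,0,-2,-1],[143,140,0,-2,-1],[143,140,0,-2,-1],[143,140,0,-2,-1],[143,140,0,-2,-1],[143,140,0,-2,-1],[143,140,0,-2,-1]],
  ],
)

```text
t: 42.92
eef_pos: [678.2, -109.7, 128.1]
tcp_rot: [-3.141, 0.003, -0.018]
ft_force: [-0.2, 1.0, -0.7]
opening: 0.182
grip_force: 30.0
```

>>> step_arm(
  plan=[
    [[0,0,20,0,-1],[0,0,40,0,-1],[0,0,52,0,-1],[0,0,54,0,-1],[0,0,54,0,-1],[0,0,54,0,-1]],
  ],
)

```text
t: 43.42
eef_pos: [679.5, -109.8, 76.7]
tcp_rot: [3.141, -0.001, -0.017]
ft_force: [-0.6, 0.4, -0.1]
opening: 0.183
grip_force: 30.0
```

>>> step_arm(
  plan=[
    [[0,0,1.5,0,-1],[0,0,1.5,0,-1],[0,0,1.5,0,-1]],
  ],
)

```text
t: 43.67
eef_pos: [679.4, -110.1, 75.1]
tcp_rot: [3.141, -0.001, -0.018]
ft_force: [-0.2, 0.0, -0.9]
opening: 0.183
grip_force: 30.0
```

>>> step_arm(
  plan=[
    [[0,0,1.5,0,-1],[0,0,1.5,0,-1],[0,0,1.5,0,-1]],
  ],
)

```text
t: 43.92
eef_pos: [679.2, -110.1, 72.9]
tcp_rot: [3.142, 0.0, -0.018]
ft_force: [-0.3, 0.6, -1.1]
opening: 0.18
grip_force: 30.0
```

>>> step_arm(
  plan=[
    [[0,0,1,0,-1],[0,0,1,0,-1],[0,0,1,0,-1]],
  ],
)

```text
t: 44.17
eef_pos: [679.3, -110.1, 72.8]
tcp_rot: [3.141, -0.0, -0.018]
ft_force: [-2.2, 0.0, 7.5]
opening: 0.182
grip_force: 30.0
```

>>> step_arm(
  plan=[
    [[0,0,-0.7,0,-1],[0,0,-0.7,0,-0.55],[0,0,-0.7,0,-0.4],[0,0,-0.7,0,-0.2],[0,0,-0.7,0,-0.2],[0,0,-0.7,0,-0.2]],
  ],
)

```text
t: 44.67
eef_pos: [679.2, -110.1, 72.5]
tcp_rot: [3.142, 0.0, -0.018]
ft_force: [0.5, 0.2, -0.4]
opening: 0.395
grip_force: 0.0
```

>>> step_arm(
  plan=[
    [[0,0,-15,0,-0.2],[0,0,-40,0,-0.2],[0,0,-80,0,-0.2],[0,0,-120,0,-0.2],[-60,0,-150,0,-0.2],[-100,0,-150,0,-0.2],[-140,0,-150,0,-0.2],[-150,0,-150,0,-0.2]],
  ],
)

```text
t: 45.33
eef_pos: [526.4, -107.0, 223.3]
tcp_rot: [3.141, -0.0, -0.017]
ft_force: [1.7, -0.4, -0.4]
opening: 0.407
grip_force: 0.0
```

```bash
python3 - <<'E'
from h import *
im=snap('scene','s22.png');a=snap('top','t22.png');s=env.state();print(s['t'],s['eef_pos'])
h=cv2.cvtColor(im,cv2.COLOR_BGR2HSV)
def blob(m,n,z,tag):
    k,l,st,c=cv2.connectedComponentsWithStats(m.astype(np.uint8))
    print(tag,[(int(x[4]),q.round(1).tolist(),at(n,[q],[z])[0].round(0).tolist()) for x,q in zip(st[1:],c[1:]) if x[4]>40])
blob((h[...,0]>8)&(h[...,0]<20)&(h[...,1]>180)&(h[...,2]>80),'scene',66,'orange')
blob((h[...,0]>24)&(h[...,0]<36)&(h[...,1]>150)&(h[...,2]>60),'scene',130,'yellow')
m=cv2.inRange(im,(0,0,115),(20,20,255));blob(m>0,'scene',66,'bright red')
# rings in tray
g=cv2.cvtColor(im,cv2.COLOR_BGR2GRAY)
P=proj('scene',[[*(np.array([512.6,-343.7])+np.array([.9925,-.122])*p*68+np.array([.122,.9925])*q*82),8] for p,q in((1,1),(1,-1),(-1,-1),(-1,1))])
k=np.zeros_like(g);cv2.fillPoly(k,[P.round().astype(int)],1);blob((g>75)&(g<160)&(k>0),'scene',8,'rings')
b=cv2.imread('pics/scene0.png')
d=lambda x0,y0,x1,y1:int((cv2.absdiff(im,b)[y0:y1,x0:x1].max(2)>60).sum())
print('diff mug',d(318,262,368,308),'radio',d(365,135,420,162),'stand',d(340,90,378,140),'tray corners',[d(x,y,x+20,y+20) for x,y in((228,316),(278,262),(183,277))])
E
```

```text
45.4333 [ 525.74181798 -107.05234338  223.64179083]
orange [(248, [339.0, 233.2], [682.0, -115.0, 66.0]), (69, [389.1, 248.0], [819.0, -93.0, 66.0])]
yellow []
bright red [(534, [340.8, 67.0], [309.0, 603.0, 66.0]), (151, [349.4, 82.0], [385.0, 527.0, 66.0]), (164, [324.6, 106.5], [378.0, 349.0, 66.0]), (273, [362.1, 199.2], [682.0, 24.0, 66.0]), (176, [350.0, 218.0], [684.0, -54.0, 66.0]), (157, [331.3, 247.4], [686.0, -166.0, 66.0])]
rings [(191, [242.6, 272.2], [501.0, -318.0, 8.0]), (151, [221.2, 292.3], [489.0, -395.0, 8.0])]
diff mug 0 radio 0 stand 11 tray corners [127, 125, 209]
```

```bash
python3 - <<'E'
from h import *
tray()
im=cv2.imread('pics/s22.png');g=cv2.cvtColor(im,cv2.COLOR_BGR2GRAY);k=np.zeros_like(g)
m=((g<60)*255).astype(np.uint8);m[:225]=0;m[330:]=0;m[:,:165]=0;m[:,300:]=0
n,l,st,c=cv2.connectedComponentsWithStats(m);i=1+np.argmax(st[1:,4]);cs,_=cv2.findContours((l==i).astype(np.uint8),0,2);C=max(cs,key=cv2.contourArea);r=cv2.minAreaRect(C);w=at('scene',cv2.boxPoints(r),[30]*4);print(st[i],w.round(0))
h=cv2.convexHull(C);cv2.fillPoly(k,[h],1);k=cv2.erode(k,np.ones((9,9)))
n,l,st,c=cv2.connectedComponentsWithStats(((g>75)&(g<160)&(k>0)).astype(np.uint8));print([(s.tolist(),at('scene',[q],[8])[0].round(0)) for s,q in zip(st[1:],c[1:]) if s[4]>30])
E
```

```text
tray px ((484.319091796875, 239.53753662109375), (71.2147445678711, 68.64423370361328), 6.709836959838867) area 3679 centre [ 489. -381.   30.] sides [158.  162.8]
[np.float64(-11.2), np.float64(-98.5)]
[ 182  243   95   87 3838] [[ 404. -452.   30.]
 [ 422. -235.   30.]
 [ 600. -291.   30.]
 [ 569. -489.   30.]]
[([228, 262, 28, 23, 191], array([ 501., -318.,    8.])), ([204, 285, 29, 25, 213], array([ 490., -407.,    8.]))]
```

The tray was knocked about 3 cm, but both rings moved with it and are still inside. Handing in.

```bash
python3 -c "
from cell import env
print(env.job_done())"
```

```text
the job is handed in; nothing more can be done
None
```

The job is handed in: the orange and green rings are in the black tray, the red and orange tokens are knob up on the red ledge, the pick hangs on its stand, and the mug and radio have not moved; the red station had no ring, the green station no token, and the tray was knocked about 3 cm aside with both rings staying in it.

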